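Get the pepper out from behind the mill and shaker

TASK

The wooden tray under the wire rack cannot be pulled out because the pepper mill and the salt shaker stand in its way: first stand both upright on the chopping board, then draw the tray out and lay the red pepper in the middle of the frying pan, leaving the garlic in the tray. Push the tray fully home again, then stand the mill and the shaker back on exactly the spots they stood on at the start, each on its own. Knock nothing over.

Things in the scene. Friction and masses are not known exactly. Their poses are not given: they have to be found in the camera images.
- pepper_mill: Turned dark-wood pepper mill with a small steel nut on top: 170 mm tall, 58 mm across the foot, rounded head 49 mm across at 123 to 159 mm above the foot (grip it there, about 140 mm up), 0.18 kg. Origin at the centre of its underside, z up along it. At the start it stands on the worktop in front of one half of the tray.
- salt_shaker: Small glass salt shaker with a grey cap: 90 mm tall, 44 mm across, cap 34 mm across from about 74 mm up, 0.1 kg; grip it by the body, about 50 to 60 mm up. Origin at the centre of its underside, z up. At the start it stands on the worktop in front of the other half of the tray; which of the two is on the left varies.
- tray (a joint): How far the light-wood tray is pulled out, in m: 0 = fully home, 0.18 = out, at its stop. Slides straight to the rack's front against about 1 N, stays where left. Tray 195 mm deep; front panel 254 mm wide, top edge 62 mm above the worktop. Above it lies the wire deck (91 to 99 mm up, starting 15 mm behind the panel's face when shut): the contents show between the wires, but come out only when it is pulled.
- tray_knob (a point): Middle of the steel knob on the tray's front, moving with the tray: a cylinder 22 mm in diameter and 24 mm long that points to the front, its middle 46 mm above the worktop, 34 mm in front of the panel, with a thinner neck of 11 mm behind it. This point's own x axis points into the rack, so the tray comes out along -x; its y axis runs along the panel, z is up. Pinch it along y from above.
- tray_floor (a point): Middle of the tray's floor (upper face, 13 mm above the worktop), moving with the tray; axes as at the knob. Inside, the tray is one open space 224 mm wide (y) and 180 mm long (x); its side walls and back reach 36 to 38 mm above the worktop. Pepper and garlic lie about 50 mm to either side of this point along y. Jars on the rear of the deck reach 205 mm above the worktop.
- pepper: Pointed red pepper, 159 mm long, 56 mm wide and 35 mm high, 50 g, lying along the tray (its x) in the left or the right half, which varies. Origin in the middle of its length, on its underside; the green stem points to its own -x, the tip to +x. Grip it across y, at the thick end, about 20 mm from the origin towards the stem.
- garlic: Pale garlic bulb, 60 mm across and 58 mm high, standing in the tray's other half; it stays there. Origin on its underside in the middle.
- pan_middle (a point): Centre of the frying pan's floor (the floor is about 15 mm above the worktop). The black pan stands on the hob to the right: rim 277 mm across and 46 mm high, flat floor about 180 mm across, its long handle towards the front. The pan is loose, 0.78 kg; place and handle direction vary.
- board: Wooden chopping board on the left, 220 mm along its x, 320 mm along its y, 21 mm thick, lying flat with its long side pointing away from the robot. Origin at the centre of its underside. It is the place to stand the mill and shaker meanwhile.
Not all that is in view belongs to the job. Several things look just like the salt_shaker: the one meant starts farthest to the robot's right.

How it is judged:
By the outcome, as a careful person would: the job done as asked, in the order asked, and still so for the second after the job is handed in, with the robot touching nothing.
It also fails if it takes over 147 s, if anything falls off the work surface, if the arm or the gripper's body presses on something with over 40 N, if the wrist force passes 120 N, or if a joint passes its speed limit or range.

ROBOT

A 7-joint arm with a two-finger parallel gripper is mounted at the origin on a cart in front of the work surface, level with it; the furniture and walls round the work are solid. World frame = base frame: x ahead of the robot, y to its left, z up, the work surface at z = 0. Lengths are in m, angles in degrees, forces in N, time in s.
With the tool pointing down it reaches from about 0.4 to 0.9 m from the base axis. Payload 5.5 kg.
Tool frame: the origin (TCP) lies at the very end of the fingers, on their centre line; the grasp point (between the pads) lies 19 mm behind it (env.hold_point_z is the distance from the TCP to the grasp point, in m); z points along the fingers, y is the line along which they close (so a half turn about z gives the same grasp; the last joint's range is limited). The gripper opens to 92 mm and grips with 3 to 60 N. Pads are 19 mm wide; open, the fingers measure 130 mm over their backs; the gripper's body (75 mm by 190 mm) begins 47 mm behind the grasp point.
Start: joints at [-58.488, 28.699, -24.465, 88.831, 12.651, 65.22, -12.049], TCP at [0.184, 0.623, 0.227] pointing down, gripper open.
Joint ranges: [-164.97, 164.97], [-17.58, 116.51], [-87.97, 89.64], [11.32, 138.91], [-80.73, 260.73], [10.89, 115.49], [-147.41, 147.41]. Speed limits (degrees/s): [147.25, 147.25, 180, 180, 180, 180, 180].

INTERFACE

Orientations are given as [roll, pitch, yaw] about the fixed x, y, z axes, in that order (R = Rz(yaw) Ry(pitch) Rx(roll)).
In Python, from bench import readout, eyes, env gives the robot as it stands.
- The arm moves only by the tool jog_arm, never from a script. Its arguments are lists of equal length, an entry for each row: "dp": the shift along the tool's x, y, z normalised to -1 to 1, where 1 is 0.15 m, a list of three; "yaw": the turn about the tool's z normalised to -1 to 1, where 1 is 0.1 rad; "fingers": the closure, from 0 (fully open) to 1 (shut). In form: {"dp": [[x, y, z], ...], "yaw": [yaw, ...], "fingers": [fingers, ...]}. A call has 1 to 5 rows; each row shifts and turns the commanded pose from where the row before left it, along the tool's axes as they then stand; what a row does not reach is not made up. A row lasts 1/12 s, in which the tool goes at most 41.7 mm and 7.16 degrees, less where a joint would pass 70% of its speed; a pose out of reach is approached as far as the arm can. A call with a number of a shift or a turn outside -1 to 1 is refused whole. A call with a gripper value outside its range is refused whole. The fingers move at their own pace and stop on an object; "grip_force" is the grip in N (left out, the last holds). Time passes only in rows, so rows that do not move let the fingers close. It gives the time, the measured TCP pose, the force, the opening and the grip force at its end, in the units of the state.
- readout.sense(): the state, without advancing time (a new reading comes with each control period).
- eyes.get_image(name): name is "side" or "top" or "wrist"; returns a dict with "pixels" (420x560x3 uint8, red, green, blue), "mtx" (3x3 intrinsics, pixels), "dist_coeffs" ([k1, k2, p1, p2, k3] as OpenCV has them; the pictures are not rectified), "extrinsics" (4x4, takes a point from camera to world coordinates); the wrist camera has in their place "mount" (4x4, takes a point from camera to tool coordinates, whose origin is the TCP and whose axes are the flange's). Camera axes: x right, y up, looking along -z (the intrinsics and any distortion apply to the point x, -y, -z); pixel columns grow to the right and rows downward; lengths in m; the calibration is good to about 2 mm. A picture is of the moment at which its call begins: read the wrist's pose just before it. There is no depth.
- env.sign_off(): hands the job in; it is judged then, once.
The state is a dict: "time": time; "joint_pos": joint angles; "qvel": joint speeds; "joint_efforts": joint torques, N m; "position": TCP position; "eef_rot": TCP orientation; "ft_force": force on the tool from outside, world axes, zero at the start; "moment": the same for the moment, N m; "grip_width": finger opening in m; "grasp_force": force on a finger pad.
Only numpy, scipy, OpenCV 4.12 (cv2) and the standard library are available. Lean on these libraries where they do the work, as an engineer would, in place of code of your own. Each camera call takes 0.05 s, during which the arm holds its last target. There are 200 camera calls.

## Working session

There is one attempt and no reset: what is moved stays moved. The work goes in short steps, Python scripts to look and compute and a tool call to move; the robot and the scene stay as the last step left them, time stands still between calls to the robot, and variables do not carry over. Pictures are saved under pics/ and viewed, at most 14 in all, crops included, and the job is handed in when it is done.

Besides the shell and the picture viewer there is one more tool, called after "Request:" as name(argument=value, ...) on one line, values as JSON. jog_arm: Moves the arm, as the interface text tells. Its arguments: {"type":"object","properties":{"dp":{"type":"array"},"yaw":{"type":"array"},"fingers":{"type":"array"},"grip_force":{"type":"number"}},"required":["dp","yaw","fingers"]}

```bash
mkdir -p pics; ls; cat > h.py <<'E'
import numpy as np, cv2
from bench import readout, eyes, env
from scipy.spatial.transform import Rotation as R
def T():
    s=readout.sense(); M=np.eye(4); M[:3,:3]=R.from_euler('xyz',s['eef_rot'],degrees=True).as_matrix(); M[:3,3]=s['position']; return M
def shot(name,save=None):
    t=T(); d=eyes.get_image(name)
    d['E']=np.array(d['extrinsics']) if name!='wrist' else t@np.array(d['mount'])
    if save: cv2.imwrite('pics/'+save,cv2.cvtColor(d['pixels'],cv2.COLOR_RGB2BGR))
    np.savez('last_%s.npz'%name,**{k:np.array(d[k]) for k in('pixels','mtx','dist_coeffs','E')})
    return d
def load(name): return dict(np.load('last_%s.npz'%name))
def ray(d,uv):
    p=cv2.undistortPoints(np.array([[uv]],float),np.array(d['mtx'],float),np.array(d['dist_coeffs'],float))[0,0]
    v=d['E'][:3,:3]@np.array([p[0],-p[1],-1]); return d['E'][:3,3],v/np.linalg.norm(v)
def onz(d,uv,z):
    o,v=ray(d,uv); return o+v*(z-o[2])/v[2]
def tri(d1,u1,d2,u2):
    o1,v1=ray(d1,u1);o2,v2=ray(d2,u2)
    a=np.linalg.lstsq(np.c_[v1,-v2],o2-o1,rcond=None)[0]
    p,q=o1+a[0]*v1,o2+a[1]*v2; return (p+q)/2,np.linalg.norm(p-q)
def proj(d,P):
    p=np.linalg.inv(d['E'])@np.r_[P,1]; 
    return cv2.projectPoints(np.array([[p[0],-p[1],-p[2]]]),np.zeros(3),np.zeros(3),np.array(d['mtx'],float),np.array(d['dist_coeffs'],float))[0].ravel()
E
python3 - <<'E'
from h import *
print(readout.sense())
for n in('side','top','wrist'):
    d=shot(n,n+'0.png'); print(n,d['E'].round(3).tolist(),np.array(d['mtx']).round(1).tolist())
print(np.array(d['mount']).round(4).tolist(), env.hold_point_z)
E
```

```text
pics
{'time': 0.0, 'joint_pos': array([-58.48791963,  28.75515224, -24.4526887 ,  88.88989233,
        12.64995917,  65.2193595 , -12.0499239 ]), 'qvel': array([-0.01648545, -0.03248201,  0.08402458, -0.04646399,  0.0001859 ,
       -0.05473016, -0.04984722]), 'joint_efforts': array([-1.13933481e-05, -5.66609895e+01, -5.81649274e+00, -2.79106700e+01,
       -6.86114095e-02,  3.08482151e-02,  1.90030228e-04]), 'position': array([0.18371683, 0.62277929, 0.2256741 ]), 'eef_rot': array([-1.79888852e+02, -4.96597827e-03,  1.63569393e+02]), 'ft_force': array([-0.19637261,  0.04288661,  0.28249911]), 'moment': array([ 0.02725865, -0.03773591, -0.01866772]), 'grasp_force': 0.0, 'grip_width': 0.09172544080755744}
side [[0.957, 0.168, -0.236, 0.434], [-0.289, 0.493, -0.821, -0.711], [-0.021, 0.854, 0.52, 0.574], [0.0, 0.0, 0.0, 1.0]] [[382.7, 0.0, 279.7], [0.0, 382.7, 213.5], [0.0, 0.0, 1.0]]
top [[0.024, 0.998, -0.06, 0.577], [-1.0, 0.024, -0.007, 0.061], [-0.006, 0.06, 0.998, 1.345], [0.0, 0.0, 0.0, 1.0]] [[533.3, 0.0, 289.9], [0.0, 533.3, 207.8], [0.0, 0.0, 1.0]]
wrist [[0.282, -0.93, -0.237, 0.12], [0.959, 0.273, 0.071, 0.643], [-0.001, -0.247, 0.969, 0.384], [0.0, 0.0, 0.0, 1.0]] [[312.6, 0.0, 279.1], [0.0, 312.6, 210.7], [0.0, 0.0, 1.0]]
[[0.0009, 0.969, 0.2469, 0.0664], [1.0, -0.0007, -0.0009, 0.0006], [-0.0007, 0.2469, -0.969, -0.1585], [0.0, 0.0, 0.0, 1.0]] 0.0188
```

View pics/top0.png

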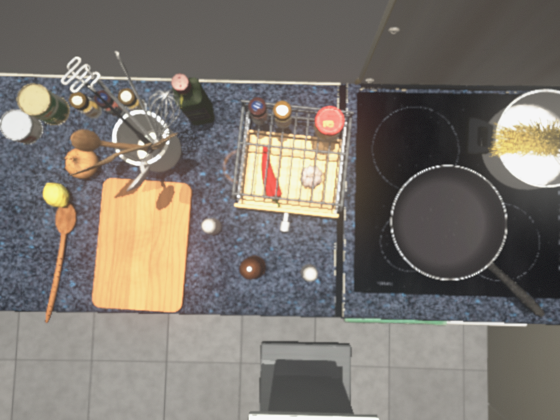

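View pics/side0.png

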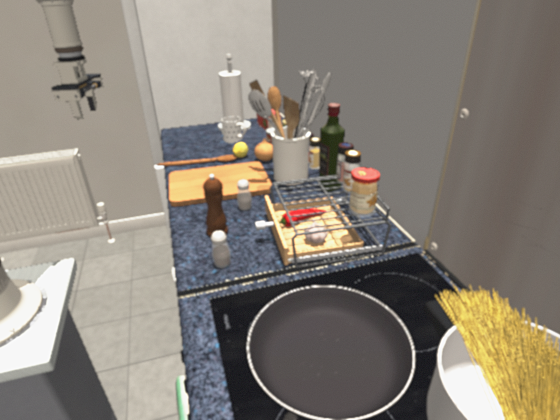

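The top view shows the mill at (251,268) and shaker lookalikes at (310,273) and (209,226). It also shows the tray with pepper (270,175) and garlic (312,176), the knob at (286,222), the pan centred at (449,222) with its handle towards lower right, and the board at (142,245). In the side view, the mill is at (215,205) and the shakers at (221,248) and (244,195).

Shaker candidates are top (310,273), top (209,226) and the rear jars (127,98), (80,101), (283,110). The rightmost one, (310,273), is farthest to the robot's right, so that is my choice. I'll check it in a close crop.

```bash
python3 - <<'E'
from h import *
t=load('top');s=load('side')
a=cv2.resize(t['pixels'][85:300,190:360],None,fx=2.75,fy=2.75,interpolation=3)
b=cv2.resize(s['pixels'][165:275,170:290],None,fx=2.75,fy=5.38 if 0 else 2.75,interpolation=3)
c=np.zeros((592,800,3),np.uint8); c[:a.shape[0],:a.shape[1]]=a[:592]; c[:b.shape[0],470:470+b.shape[1]]=b
cv2.imwrite('pics/crop1.png',c[...,::-1])
print(onz(t,(0,0),0),onz(t,(559,419),0))
for n,u,v,w in(('shaker top',(310,273),(220,233),0.09),('mill nut',(249.5,268.5),(213,179),.17),('knob',(285,224),(262,225),.046)):
    print(n,onz(t,u,w),tri(t,u,s,v))
# board corners
for u in((105,181),(191,184),(182,311),(94,306)): print('board',onz(t,u,.021))
for u in((393,222),(507,222),(449,166),(449,279)): print('pan rim',onz(t,u,.046))
for n,u,z in(('panelL',(235,208),.062),('panelR',(339,215),.062),('stem',(276,195),.035),('tip',(265,148),.03),('garlic',(311,177),.06)): print(n,onz(t,u,z))
E
```

```text
[1.16580895 0.8156962  0.        ] [ 0.16410358 -0.58828191  0.        ]
shaker top [0.50038074 0.01937128 0.09      ] (array([0.5011966 , 0.01917891, 0.08786131]), np.float64(0.0019052457727241068))
mill nut [0.51184914 0.1546808  0.17      ] (array([0.51264247, 0.15539036, 0.15886167]), np.float64(0.0028377322947983215))
knob [0.61471465 0.08131008 0.046     ] (array([0.614815  , 0.08125432, 0.04757553]), np.float64(0.00029875517028001345))
board [0.71172529 0.53068903 0.021     ]
board [0.70953457 0.31819375 0.021     ]
board [0.39656835 0.32866617 0.021     ]
board [0.40469192 0.54265841 0.021     ]
pan rim [ 0.62591328 -0.18070874  0.046     ]
pan rim [ 0.63266108 -0.45269591  0.046     ]
pan rim [ 0.76551934 -0.31418273  0.046     ]
pan rim [ 0.49236115 -0.31565008  0.046     ]
panelL [0.64993804 0.20245071 0.062     ]
panelR [ 0.63900611 -0.0482699   0.062     ]
stem [0.68594435 0.10541388 0.035     ]
tip [0.80282374 0.1358853  0.03      ]
garlic [0.72954768 0.02096114 0.06      ]
```

View pics/crop1.png

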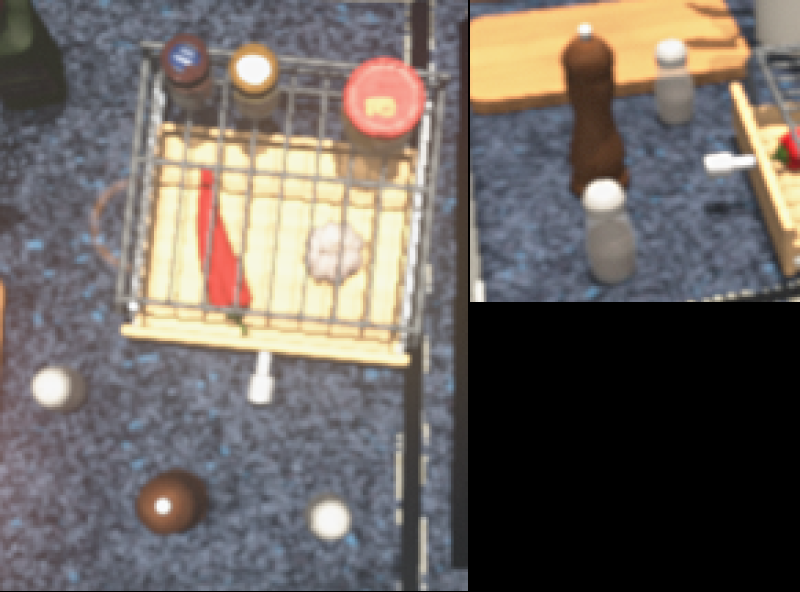

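The crop shows the chosen shaker cap at top (310,273) and side (218,236), alone and to the right of the mill. The lookalike at top (209,226) stands farther left. Choice confirmed, so I'll set off by turning the tool square to the tray.

Request:
jog_arm(dp=[[0,0,0],[0,0,0],[0,0,0],[0,0,0]], yaw=[-1,-1,-0.43,0], fingers=[0,0,0,0], grip_force=15)

```text
time: 0.48
position: [0.1838, 0.6231, 0.2263]
eef_rot: [-180.0, -0.0, 177.6]
ft_force: [0.1, 0.2, 0.1]
grip_width: 0.0919
grasp_force: 0.0
```

```bash
cat >> h.py <<'E'
def go(x,y,z,yaw=None):
    M=T(); d=M[:3,:3].T@(np.array([x,y,z])-M[:3,3]); s=readout.sense()
    out='t %.1f pos %s rot %s | dp %s n=%d'%(s['time'],s['position'].round(4),s['eef_rot'].round(1),(d/.15).round(3),np.ceil(np.linalg.norm(d)/.0417))
    if yaw is not None: out+=' yaw %.2f'%(-((yaw-s['eef_rot'][2]+180)%360-180)/5.7296)
    print(out, 'F',s['ft_force'].round(1),'g',round(s['grip_width'],4))
E
python3 -c "
from h import *
go(.512,.155,.24,177.5)"
```

```text
t 0.5 pos [0.1838 0.6231 0.2263] rot [-180.    -0.   177.6] | dp [-2.318 -3.026 -0.09 ] n=14 yaw 0.01 F [0.1 0.2 0.1] g 0.0919
```

Request:
jog_arm(dp=[[-0.16,-0.21,-0.01],[-0.16,-0.21,-0.01],[-0.16,-0.21,-0.01],[-0.16,-0.21,-0.01],[-0.16,-0.21,-0.01]], yaw=[0,0,0,0,0], fingers=[0,0,0,0,0])

```text
time: 0.9
position: [0.2975, 0.4591, 0.2341]
eef_rot: [-180.0, -0.0, 177.4]
ft_force: [0.4, -0.2, -0.2]
grip_width: 0.0915
grasp_force: 0.0
```

Request:
jog_arm(dp=[[-0.16,-0.21,-0.01],[-0.16,-0.21,-0.01],[-0.16,-0.21,-0.01],[-0.16,-0.21,-0.01],[0,0,0]], yaw=[0,0,0,0,0], fingers=[0,0,0,0,0])

```text
time: 1.32
position: [0.3931, 0.3225, 0.2401]
eef_rot: [-179.8, 0.2, 176.7]
ft_force: [0.7, -0.3, -1.2]
grip_width: 0.0916
grasp_force: 0.0
```

```bash
python3 -c "
from h import *
go(.512,.155,.24,177.5)
shot('wrist','w1.png')"; cp last_wrist.npz w1.npz
```

```text
t 1.3 pos [0.3931 0.3225 0.2401] rot [-179.8    0.2  176.7] | dp [-0.856 -1.069  0.008] n=5 yaw -0.14 F [ 0.7 -0.3 -1.2] g 0.0916
```

Request:
jog_arm(dp=[[-0.16,-0.21,-0.01],[-0.16,-0.21,-0.01],[-0.16,-0.21,0],[-0.16,-0.21,0],[0,0,0]], yaw=[0,0,0,0,0], fingers=[0,0,0,0,0])

```text
time: 1.78
position: [0.482, 0.1933, 0.243]
eef_rot: [-179.8, 0.1, 176.8]
ft_force: [0.3, -0.9, -0.3]
grip_width: 0.0919
grasp_force: 0.0
```

```bash
python3 -c "
from h import *
go(.512,.155,.24,177.5)
a=np.hstack([shot('wrist')['pixels']]); b=np.load('w1.npz')['pixels']
c=np.zeros((600,400,3),np.uint8);c[:300]=cv2.resize(b,(400,300));c[300:]=cv2.resize(a,(400,300))
cv2.imwrite('pics/w12.png',c[...,::-1])"; cp last_wrist.npz w2.npz
```

```text
t 1.8 pos [0.482  0.1933 0.243 ] rot [-1.798e+02  1.000e-01  1.768e+02] | dp [-0.213 -0.244  0.022] n=2 yaw -0.11 F [ 0.3 -0.9 -0.3] g 0.0919
```

View pics/w12.png

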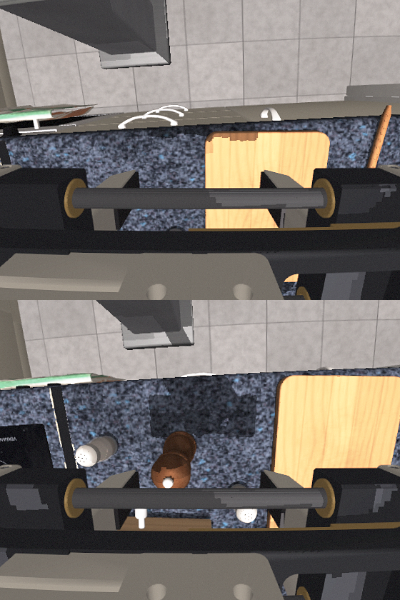

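The two wrist views show the mill nut at about (235,255) and the right shaker cap at about (120,218) in the second view (full-resolution pixels). The knob is at about (197,305) and the board is on the right.

```bash
python3 - <<'E'
from h import *
w=load('wrist');t=load('top')
im=cv2.cvtColor(w['pixels'],cv2.COLOR_RGB2HSV)
def blob(x0,y0,x1,y1):
    m=((im[y0:y1,x0:x1,2]>215)&(im[y0:y1,x0:x1,1]<60)).astype(np.uint8)
    n,l,st,c=cv2.connectedComponentsWithStats(m); i=1+np.argmax(st[1:,4]); return c[i]+[x0,y0],st[i]
for nm,bx,u in(('nut',(215,235,260,275),(248.9,269)),('cap',(95,200,145,245),(310,273))):
    c,st=blob(*bx); print(nm,c,st,tri(w,c,t,u), onz(w,c,.17 if nm=='nut' else .09))
E
```

```text
nut [234.33858268 256.97637795] [ 13  16  14  12 127] (array([0.51093048, 0.15633362, 0.16995037]), np.float64(0.0008382289279527871)) [0.51112073 0.15670535 0.17      ]
cap [117.50943396 220.41132075] [ 10   6  28  30 530] (array([0.49946505, 0.01884587, 0.08238447]), np.float64(0.0010535204435427432)) [0.49703324 0.02284188 0.09      ]
```

Request:
jog_arm(dp=[[-0.1,-0.12,0.02],[-0.1,-0.12,0.04],[0,0,0.05],[0,0,0]], yaw=[-0.1,0,0,0], fingers=[0,0,0,0])

```text
time: 2.17
position: [0.5051, 0.164, 0.2251]
eef_rot: [-180.0, -0.2, 178.0]
ft_force: [-0.2, 0.4, 0.4]
grip_width: 0.092
grasp_force: 0.0
```

```bash
python3 -c "
from h import *
go(.511,.156,.121,177.5)"
```

```text
t 2.2 pos [0.5051 0.164  0.2251] rot [-180.    -0.2  178. ] | dp [-0.043 -0.052  0.694] n=3 yaw 0.09 F [-0.2  0.4  0.4] g 0.092
```

Request:
jog_arm(dp=[[-0.05,-0.06,0.05],[0,0,0.15],[0,0,0.2],[0,0,0.2],[0,0,0.1]], yaw=[0,0,0,0,0], fingers=[0,0,0,0,0])

```text
time: 2.58
position: [0.5111, 0.1551, 0.1186]
eef_rot: [-180.0, -0.2, 178.2]
ft_force: [-0.5, 0.8, -0.5]
grip_width: 0.0919
grasp_force: 0.0
```

```bash
python3 -c "
from h import *
go(.511,.156,.121,177.5)"
```

```text
t 2.6 pos [0.5111 0.1551 0.1186] rot [-180.    -0.2  178.2] | dp [ 0.001  0.006 -0.016] n=1 yaw 0.12 F [-0.5  0.8 -0.5] g 0.0919
```

Close on the mill.

Request:
jog_arm(dp=[[0,0,-0.01],[0,0,0],[0,0,0],[0,0,0],[0,0,0]], yaw=[0.1,0,0,0,0], fingers=[0.3,0.45,0.6,0.7,0.8], grip_force=15)

```text
time: 3.0
position: [0.5145, 0.1549, 0.1248]
eef_rot: [179.9, 0.2, 177.5]
ft_force: [-0.2, 0.6, -0.0]
grip_width: 0.0632
grasp_force: 0.0
```

Request:
jog_arm(dp=[[0,0,0],[0,0,0],[0,0,0],[0,0,0]], yaw=[0,0,0,0], fingers=[0.9,1,1,1])

```text
time: 3.33
position: [0.514, 0.1546, 0.1239]
eef_rot: [180.0, 0.1, 177.5]
ft_force: [-0.1, 1.2, 3.6]
grip_width: 0.0476
grasp_force: 15.0
```

```bash
python3 -c "
from h import *
go(.58,.40,.25,177.5)"
```

```text
t 3.3 pos [0.514  0.1546 0.1239] rot [1.800e+02 1.000e-01 1.775e+02] | dp [-0.369  1.654 -0.839] n=7 yaw -0.00 F [-0.1  1.2  3.6] g 0.0476
```

Request:
jog_arm(dp=[[0,0,-0.1],[0,0,-0.2],[0,0,-0.25],[0,0,-0.2],[0,0,-0.05]], yaw=[0,0,0,0,0], fingers=[1,1,1,1,1])

```text
time: 3.75
position: [0.5158, 0.1552, 0.2481]
eef_rot: [179.9, 0.4, 177.5]
ft_force: [0.8, 0.4, -1.8]
grip_width: 0.0479
grasp_force: 15.0
```

Request:
jog_arm(dp=[[0,0.1,-0.03],[0,0.2,0],[-0.05,0.25,0],[-0.07,0.26,0],[-0.07,0.26,0]], yaw=[0,0,0,0,0], fingers=[1,1,1,1,1])

```text
time: 4.17
position: [0.5486, 0.3141, 0.2465]
eef_rot: [-179.9, -0.1, 177.4]
ft_force: [1.0, 0.5, -1.3]
grip_width: 0.0473
grasp_force: 15.0
```

Request:
jog_arm(dp=[[-0.07,0.25,0],[-0.07,0.22,0],[-0.05,0.1,0],[0,0,0],[0,0,0]], yaw=[0,0,0,0,0], fingers=[1,1,1,1,1])

```text
time: 4.58
position: [0.58, 0.398, 0.2452]
eef_rot: [-179.9, -0.2, 177.6]
ft_force: [0.2, -0.6, -1.7]
grip_width: 0.0473
grasp_force: 15.0
```

```bash
python3 -c "
from h import *
go(.58,.40,.147,177.5)
a=shot('top')['pixels'][60:330,40:340];b=shot('side')['pixels'][60:290,140:370]
c=np.zeros((540,800,3),np.uint8);a=cv2.resize(a,None,fx=1.5,fy=1.5);b=cv2.resize(b,None,fx=1.5,fy=1.5);c[:a.shape[0],:a.shape[1]]=a;c[:b.shape[0],452:452+b.shape[1]]=b
cv2.imwrite('pics/c2.png',c[...,::-1])"
```

```text
t 4.6 pos [0.58   0.398  0.2452] rot [-179.9   -0.2  177.6] | dp [-0.002  0.014  0.654] n=3 yaw 0.02 F [ 0.2 -0.6 -1.7] g 0.0473
```

View pics/c2.png

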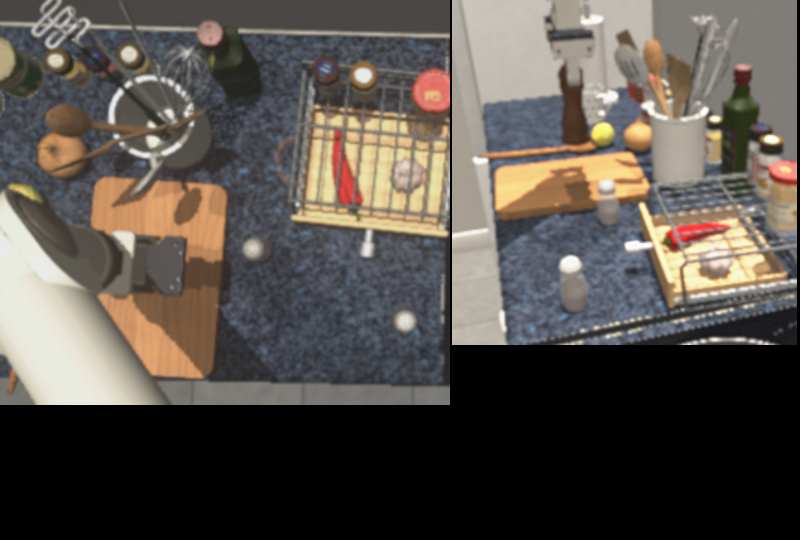

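The mill hangs upright over the board, with the gripper near (170,265) in the crop and the utensils clear. Next I lower it.

Request:
jog_arm(dp=[[0,0,0.1],[0,0,0.2],[0,0,0.2],[0,0,0.1],[0,0,0.02]], yaw=[0,0,0,0,0], fingers=[1,1,1,1,1])

```text
time: 5.1
position: [0.5791, 0.3935, 0.1503]
eef_rot: [-179.7, -0.3, 177.4]
ft_force: [-0.3, -1.3, -2.5]
grip_width: 0.0474
grasp_force: 15.0
```

Request:
jog_arm(dp=[[0,0,0],[0,0,0.01],[0,0,0.01],[0,0,0]], yaw=[0,0,0,0], fingers=[1,1,1,1])

```text
time: 5.43
position: [0.582, 0.398, 0.1534]
eef_rot: [179.9, 0.1, 177.5]
ft_force: [0.3, -0.5, -2.0]
grip_width: 0.0479
grasp_force: 15.0
```

Request:
jog_arm(dp=[[0,0,0.02],[0,0,0.02],[0,0,0.01],[0,0,0.01],[0,0,0]], yaw=[0,0,0,0,0], fingers=[1,1,1,1,1])

```text
time: 5.85
position: [0.5821, 0.3984, 0.1448]
eef_rot: [179.9, 0.1, 177.5]
ft_force: [-1.3, -0.8, 6.5]
grip_width: 0.0471
grasp_force: 15.0
```

Request:
jog_arm(dp=[[0,0,0],[0,0,0]], yaw=[0,0], fingers=[1,1])

```text
time: 6.02
position: [0.582, 0.3984, 0.1448]
eef_rot: [179.9, 0.1, 177.5]
ft_force: [-0.0, -0.0, 7.3]
grip_width: 0.0474
grasp_force: 15.0
```

Request:
jog_arm(dp=[[0,0,0],[0,0,0],[0,0,0],[0,0,-0.1],[0,0,-0.2]], yaw=[0,0,0,0,0], fingers=[0.4,0.1,0,0,0])

```text
time: 6.43
position: [0.5785, 0.3955, 0.183]
eef_rot: [-179.7, -0.4, 177.5]
ft_force: [0.1, -0.6, 0.2]
grip_width: 0.0765
grasp_force: 0.0
```

Request:
jog_arm(dp=[[0,0,-0.25],[0,0,-0.1],[0,0,0]], yaw=[0,0,0], fingers=[0,0,0])

```text
time: 6.68
position: [0.5834, 0.3995, 0.2459]
eef_rot: [179.7, 0.4, 177.5]
ft_force: [0.0, 0.1, 0.3]
grip_width: 0.091
grasp_force: 0.0
```

```bash
python3 -c "
from h import *
go(.499,.019,.18,177.5)"
```

```text
t 6.7 pos [0.5834 0.3995 0.2459] rot [179.7   0.4 177.5] | dp [ 0.453 -2.562  0.422] n=10 yaw -0.00 F [0.  0.1 0.3] g 0.091
```

Request:
jog_arm(dp=[[0.02,-0.1,0],[0.03,-0.2,0],[0.05,-0.26,0],[0.05,-0.26,0],[0.05,-0.26,0]], yaw=[0,0,0,0,0], fingers=[0,0,0,0,0])

```text
time: 7.1
position: [0.5428, 0.2353, 0.2388]
eef_rot: [-180.0, -0.1, 177.5]
ft_force: [0.6, 0.3, 0.1]
grip_width: 0.0921
grasp_force: 0.0
```

Request:
jog_arm(dp=[[0.05,-0.26,0.04],[0.05,-0.26,0.05],[0.05,-0.26,0.05],[0.05,-0.26,0.05],[0.03,-0.2,0.05]], yaw=[0,0,0,0,0], fingers=[0,0,0,0,0])

```text
time: 7.52
position: [0.4995, 0.0491, 0.203]
eef_rot: [-179.9, -0.1, 177.4]
ft_force: [-0.4, -0.5, -0.3]
grip_width: 0.0918
grasp_force: 0.0
```

Request:
jog_arm(dp=[[0.02,-0.13,0.05],[0,0,0.05],[0,0,0],[0,0,0]], yaw=[0,0,0,0], fingers=[0,0,0,0])

```text
time: 7.85
position: [0.4972, 0.0343, 0.1886]
eef_rot: [180.0, -0.1, 177.5]
ft_force: [0.4, -0.5, 0.8]
grip_width: 0.0919
grasp_force: 0.0
```

```bash
python3 -c "
from h import *
go(.499,.019,.15,177.5); go(.499,.019,.037,177.5)
shot('side','s3.png'); shot('wrist','w3.png')"
```

```text
t 7.8 pos [0.4972 0.0343 0.1886] rot [ 1.800e+02 -1.000e-01  1.775e+02] | dp [-0.017 -0.102  0.257] n=1 yaw 0.00 F [ 0.4 -0.5  0.8] g 0.0919
t 7.8 pos [0.4972 0.0343 0.1886] rot [ 1.800e+02 -1.000e-01  1.775e+02] | dp [-0.018 -0.102  1.01 ] n=4 yaw 0.00 F [ 0.4 -0.5  0.8] g 0.0919
```

View pics/w3.png

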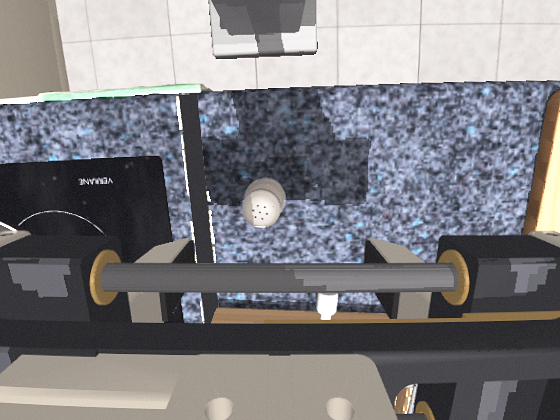

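The wrist view shows the shaker's cap top at about (262,210), with the knob at (327,305) beyond it.

```bash
python3 -c "
from h import *
w=load('wrist');print(onz(w,(262,211),.088),tri(w,(262,211),load('top'),(310,273)),tri(w,(262,211),np.load('w2.npz'),(117.5,220.4)))"
```

```text
[0.49727294 0.021329   0.088     ] (array([0.49973593, 0.01982217, 0.07795781]), np.float64(0.001704025768669633)) (array([0.49761217, 0.02127712, 0.0872072 ]), np.float64(0.00026860643155726536))
```

Request:
jog_arm(dp=[[0,-0.06,0.05],[-0.01,-0.04,0.2],[0,0,0.2],[0,0,0.2],[0,0,0.15]], yaw=[0,0,0,0,0], fingers=[0,0,0,0,0])

```text
time: 8.37
position: [0.4977, 0.0184, 0.067]
eef_rot: [-180.0, -0.1, 177.6]
ft_force: [-0.8, -1.3, -0.0]
grip_width: 0.0918
grasp_force: 0.0
```

Request:
jog_arm(dp=[[0,0,0.1],[0,0,0.05],[0,0,0],[0,0,0]], yaw=[0,0,0,0], fingers=[0,0,0,0])

```text
time: 8.7
position: [0.4986, 0.0186, 0.0468]
eef_rot: [180.0, -0.0, 177.5]
ft_force: [1.0, 0.0, -0.1]
grip_width: 0.0916
grasp_force: 0.0
```

Request:
jog_arm(dp=[[0,0.01,0.04],[0,0,0.03],[0,0,0],[0,0,0],[0,0,0]], yaw=[0,0,0,0,0], fingers=[0,0.2,0.35,0.4,0.45], grip_force=10)

```text
time: 9.12
position: [0.4987, 0.0198, 0.0365]
eef_rot: [180.0, 0.0, 177.5]
ft_force: [1.2, -0.5, 0.8]
grip_width: 0.0696
grasp_force: 0.0
```

Request:
jog_arm(dp=[[0,0,0],[0,0,0],[0,0,0],[0,0,0],[0,0,0]], yaw=[0,0,0,0,0], fingers=[0.5,0.6,0.8,1,1])

```text
time: 9.53
position: [0.4985, 0.0198, 0.0362]
eef_rot: [180.0, -0.0, 177.5]
ft_force: [0.2, -0.1, -0.8]
grip_width: 0.0398
grasp_force: 9.9
```

```bash
python3 -c "
from h import *
go(.46,.43,.16,177.5)"
```

```text
t 9.5 pos [0.4985 0.0198 0.0362] rot [180.   -0.  177.5] | dp [ 0.376  2.721 -0.825] n=11 yaw -0.00 F [ 0.2 -0.1 -0.8] g 0.0398
```

Request:
jog_arm(dp=[[0,0,-0.1],[0,0,-0.2],[0,0,-0.25],[0,0.05,-0.2],[0.02,0.1,-0.05]], yaw=[0,0,0,0,0], fingers=[1,1,1,1,1])

```text
time: 9.95
position: [0.4999, 0.0409, 0.161]
eef_rot: [-180.0, 0.4, 177.3]
ft_force: [1.0, 0.3, -1.5]
grip_width: 0.0398
grasp_force: 9.8
```

Request:
jog_arm(dp=[[0.03,0.2,0],[0.04,0.26,0],[0.04,0.26,0],[0.04,0.26,0],[0.04,0.26,0]], yaw=[0,0,0,0,0], fingers=[1,1,1,1,1])

```text
time: 10.37
position: [0.4755, 0.231, 0.1562]
eef_rot: [-180.0, -0.0, 177.5]
ft_force: [1.0, -0.4, -1.8]
grip_width: 0.0394
grasp_force: 9.8
```

Request:
jog_arm(dp=[[0.04,0.26,0],[0.04,0.26,0],[0.04,0.26,0],[0.03,0.26,0],[0.02,0.15,0]], yaw=[0,0,0,0,0], fingers=[1,1,1,1,1])

```text
time: 10.78
position: [0.4563, 0.4143, 0.1562]
eef_rot: [179.8, -0.1, 177.7]
ft_force: [-1.6, 0.6, -1.1]
grip_width: 0.0397
grasp_force: 9.8
```

Request:
jog_arm(dp=[[0,0.05,0],[0,0,0],[0,0,0]], yaw=[0,0,0], fingers=[1,1,1])

```text
time: 11.03
position: [0.4588, 0.4152, 0.1555]
eef_rot: [-179.9, -0.0, 177.5]
ft_force: [0.7, 0.4, -1.3]
grip_width: 0.0395
grasp_force: 9.8
```

```bash
python3 -c "
from h import *
go(.455,.43,.0582,177.5)"
```

```text
t 11.0 pos [0.4588 0.4152 0.1555] rot [-179.9   -0.   177.5] | dp [0.029 0.099 0.648] n=3 yaw -0.00 F [ 0.7  0.4 -1.3] g 0.0395
```

Request:
jog_arm(dp=[[0.02,0,0.1],[0,0,0.18],[0,0,0.18],[0,0,0.1],[0,0,0.04]], yaw=[0,0,0,0,0], fingers=[1,1,1,1,1])

```text
time: 11.45
position: [0.4555, 0.4117, 0.0632]
eef_rot: [-179.7, -0.2, 177.3]
ft_force: [-0.5, 0.0, -0.7]
grip_width: 0.0397
grasp_force: 9.8
```

Request:
jog_arm(dp=[[0,0,0.01],[0,0,0],[0,0,0],[0,0,0]], yaw=[0,0,0,0], fingers=[1,1,1,1])

```text
time: 11.78
position: [0.4569, 0.417, 0.0663]
eef_rot: [179.9, 0.1, 177.5]
ft_force: [-0.3, 0.5, -0.8]
grip_width: 0.0392
grasp_force: 9.8
```

Request:
jog_arm(dp=[[0,0,0.02],[0,0,0.02],[0,0,0.02],[0,0,0.01],[0,0,0]], yaw=[0,0,0,0,0], fingers=[1,1,1,1,1])

```text
time: 12.2
position: [0.4566, 0.4171, 0.0562]
eef_rot: [180.0, 0.1, 177.5]
ft_force: [-3.3, -3.5, 13.5]
grip_width: 0.0398
grasp_force: 10.9
```

Request:
jog_arm(dp=[[0,0,0],[0,0,0]], yaw=[0,0], fingers=[1,1])

```text
time: 12.37
position: [0.4566, 0.4171, 0.0562]
eef_rot: [180.0, 0.1, 177.5]
ft_force: [-2.2, -3.4, 12.6]
grip_width: 0.04
grasp_force: 10.9
```

Request:
jog_arm(dp=[[0,0,-0.005],[0,0,0],[0,0,0],[0,0,0],[0,0,-0.05]], yaw=[0,0,0,0,0], fingers=[0.45,0.3,0.1,0,0])

```text
time: 12.78
position: [0.4547, 0.4156, 0.0609]
eef_rot: [-179.9, -0.1, 177.5]
ft_force: [0.1, 0.2, 0.4]
grip_width: 0.0685
grasp_force: 0.0
```

Request:
jog_arm(dp=[[0,0,-0.15],[0,0,-0.25],[0,0,-0.25],[0,-0.1,-0.1],[0,-0.2,0]], yaw=[0,0,0,0,0], fingers=[0,0,0,0,0])

```text
time: 13.2
position: [0.4551, 0.378, 0.1808]
eef_rot: [179.4, 0.4, 177.8]
ft_force: [0.8, 0.2, 0.9]
grip_width: 0.0917
grasp_force: 0.0
```

```bash
python3 -c "
from h import *
go(.608,.082,.15,177.5)
shot('side','s4.png')"
```

```text
t 13.2 pos [0.4551 0.378  0.1808] rot [179.4   0.4 177.8] | dp [-1.093 -1.935  0.194] n=9 yaw 0.05 F [0.8 0.2 0.9] g 0.0917
```

View pics/s4.png

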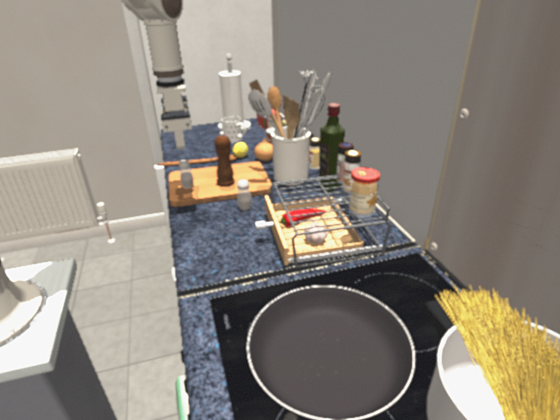

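The mill (224,160) and the shaker (186,175) both stand upright on the board. The knob is next.

Request:
jog_arm(dp=[[0,-0.25,0],[-0.1,-0.25,0],[-0.12,-0.24,0],[-0.12,-0.24,0],[-0.12,-0.24,0.03]], yaw=[0,0,0,0,0], fingers=[0.4,0.4,0.4,0.4,0.4])

```text
time: 13.67
position: [0.5156, 0.1842, 0.1715]
eef_rot: [180.0, 0.1, 177.5]
ft_force: [0.9, 0.2, 0.2]
grip_width: 0.0631
grasp_force: 0.0
```

Request:
jog_arm(dp=[[-0.12,-0.24,0.03],[-0.12,-0.2,0.03],[-0.12,-0.13,0.03],[0,0,0],[0,0,0]], yaw=[0,0,0,0,0], fingers=[0.4,0.4,0.4,0.4,0.4])

```text
time: 14.08
position: [0.5653, 0.0957, 0.1565]
eef_rot: [-180.0, -0.1, 177.2]
ft_force: [-1.3, 0.1, -0.3]
grip_width: 0.0549
grasp_force: 0.0
```

```bash
python3 -c "
from h import *
go(.608,.082,.15,177.5)
w=shot('wrist','w5.png')
print(proj(w,[.615,.0813,.057]))
im=cv2.cvtColor(w['pixels'],cv2.COLOR_RGB2HSV)
m=((im[...,2]>200)&(im[...,1]<40)).astype(np.uint8);m[:190]=0
n,l,st,c=cv2.connectedComponentsWithStats(m)
for i in range(1,n):
  if st[i,4]>60: print(st[i],c[i],onz(w,c[i],.055))
"
```

```text
t 14.1 pos [0.5653 0.0957 0.1565] rot [-1.800e+02 -1.000e-01  1.772e+02] | dp [-0.289 -0.078  0.043] n=2 yaw -0.04 F [-1.3  0.1 -0.3] g 0.0549
[264.55208675 265.89661735]
[142 200   8  36  76] [145.64473684 217.96052632] [ 0.56635512 -0.01969689  0.055     ]
[481 238  22  14 119] [492.15966387 242.69747899] [0.60409959 0.28705342 0.055     ]
[255 247  23  16 320] [266.29375 255.1375 ] [0.60560128 0.08332288 0.055     ]
[ 217  298  126   22 1701] [272.58024691 308.02763081] [0.65895008 0.0861188  0.055     ]
```

Request:
jog_arm(dp=[[-0.1,-0.03,0],[-0.15,-0.04,0],[-0.06,-0.02,0.05],[0,0,0.1],[0,0,0.1]], yaw=[0,0,0,0,0], fingers=[0.4,0.4,0.4,0.4,0.4])

```text
time: 14.55
position: [0.6111, 0.084, 0.1192]
eef_rot: [179.9, 0.1, 177.6]
ft_force: [-0.4, 0.2, -2.2]
grip_width: 0.0549
grasp_force: 0.0
```

Request:
jog_arm(dp=[[0,0,0.05],[0,0,0],[0,0,0]], yaw=[0,0,0], fingers=[0.4,0.4,0.4])

```text
time: 14.8
position: [0.6099, 0.0835, 0.1115]
eef_rot: [180.0, -0.1, 177.6]
ft_force: [0.7, -0.5, -0.2]
grip_width: 0.0548
grasp_force: 0.0
```

```bash
python3 -c "
from h import *
go(.610,.0825,.027,177.5)"
```

```text
t 14.8 pos [0.6099 0.0835 0.1115] rot [ 1.800e+02 -1.000e-01  1.776e+02] | dp [-0.002 -0.007  0.564] n=3 yaw 0.01 F [ 0.7 -0.5 -0.2] g 0.0548
```

Request:
jog_arm(dp=[[0.01,0,0.1],[0,0,0.16],[0,0,0.16],[0,0,0.1],[0,0,0.05]], yaw=[0,0,0,0,0], fingers=[0.4,0.4,0.4,0.4,0.4], grip_force=25)

```text
time: 15.22
position: [0.6083, 0.0829, 0.0252]
eef_rot: [-180.0, -0.1, 177.5]
ft_force: [-0.3, -0.2, -0.1]
grip_width: 0.0552
grasp_force: 0.0
```

Request:
jog_arm(dp=[[0,0,0],[0,0,0],[0,0,0],[0,0,0],[0,0,0]], yaw=[0,0,0,0,0], fingers=[0.5,0.7,0.9,1,1])

```text
time: 15.63
position: [0.6103, 0.0827, 0.0278]
eef_rot: [180.0, 0.1, 177.5]
ft_force: [-1.1, 0.5, 0.2]
grip_width: 0.0268
grasp_force: 0.0
```

```bash
python3 -c "
from h import *
p=T()[:3,3];go(p[0]-.18,p[1]+.18*.0435,p[2],177.5)"
```

```text
t 15.6 pos [0.6103 0.0827 0.0278] rot [1.800e+02 1.000e-01 1.775e+02] | dp [ 1.201 -0.    -0.003] n=5 yaw -0.00 F [-1.1  0.5  0.2] g 0.0268
```

Home knob grip is at TCP (.6103, .0827). I let the fingers finish closing, then pull.

Request:
jog_arm(dp=[[0,0,0],[0,0,0],[0,0,0],[0.05,0,0],[0.1,0,0]], yaw=[0,0,0,0,0], fingers=[1,1,1,1,1])

```text
time: 16.05
position: [0.5898, 0.0833, 0.0276]
eef_rot: [179.9, 0.3, 177.4]
ft_force: [1.9, -0.5, 5.8]
grip_width: 0.0216
grasp_force: 24.9
```

Request:
jog_arm(dp=[[0.12,0,0],[0.12,0,0],[0.12,0,0],[0.12,0,0],[0.12,0,0]], yaw=[0,0,0,0,0], fingers=[1,1,1,1,1])

```text
time: 16.47
position: [0.4978, 0.091, 0.0276]
eef_rot: [179.7, 0.3, 177.6]
ft_force: [3.4, 7.4, 0.7]
grip_width: 0.0216
grasp_force: 25.0
```

Request:
jog_arm(dp=[[0.12,0,0],[0.1,0,0],[0.05,0,0],[0.05,0,0],[0,0,0]], yaw=[0,0,0,0,0], fingers=[1,1,1,1,1])

```text
time: 16.88
position: [0.4488, 0.0951, 0.0275]
eef_rot: [179.7, 0.2, 177.7]
ft_force: [-0.3, 11.3, 2.2]
grip_width: 0.0216
grasp_force: 25.0
```

Request:
jog_arm(dp=[[0.03,0.04,0],[0.05,0.02,0],[0.05,0.01,0],[0,0,0],[0,0,0]], yaw=[0.2,0.2,0,0,0], fingers=[1,1,1,1,1])

```text
time: 17.3
position: [0.4307, 0.0968, 0.0274]
eef_rot: [-179.7, 0.1, 175.0]
ft_force: [0.9, -14.7, 11.8]
grip_width: 0.0213
grasp_force: 25.0
```

Request:
jog_arm(dp=[[0,-0.02,0],[0,0,0],[0,0,0],[0,0,-0.02],[0,0,-0.1]], yaw=[0,0,0,0,0], fingers=[0.9,0.5,0.3,0.2,0.15])

```text
time: 17.72
position: [0.4275, 0.0985, 0.0431]
eef_rot: [-180.0, -0.3, 175.3]
ft_force: [-0.4, -0.0, 1.4]
grip_width: 0.0435
grasp_force: 0.0
```

Request:
jog_arm(dp=[[0,0,-0.25],[0,0,-0.25],[0,0.1,-0.25],[-0.2,0.1,-0.2],[-0.2,0.05,-0.1]], yaw=[0,0,0,0,0], fingers=[0.15,0.15,0.15,0.15,0.15])

```text
time: 18.13
position: [0.4911, 0.1328, 0.2041]
eef_rot: [179.9, 0.3, 175.4]
ft_force: [1.2, 0.1, -0.6]
grip_width: 0.0759
grasp_force: 0.0
```

```bash
python3 -c "
from h import *
go(.54,.13,.1,177.5)
w=shot('wrist','w6.png'); t=shot('top'); s=shot('side')
a=w['pixels'][:,:];c=np.zeros((600,800,3),np.uint8);c[:420,:560]=a
b=cv2.resize(t['pixels'][100:300,200:360],None,fx=1.5,fy=1.5);c[:300,560:800]=b
b=cv2.resize(s['pixels'][130:310,150:420],None,fx=1,fy=1);c[420:,:270]=b
cv2.imwrite('pics/c6.png',c[...,::-1])
"; cp last_wrist.npz w6.npz
```

```text
t 18.1 pos [0.4911 0.1328 0.2041] rot [179.9   0.3 175.4] | dp [-0.324  0.006  0.696] n=3 yaw -0.36 F [ 1.2  0.1 -0.6] g 0.0759
```

View pics/c6.png

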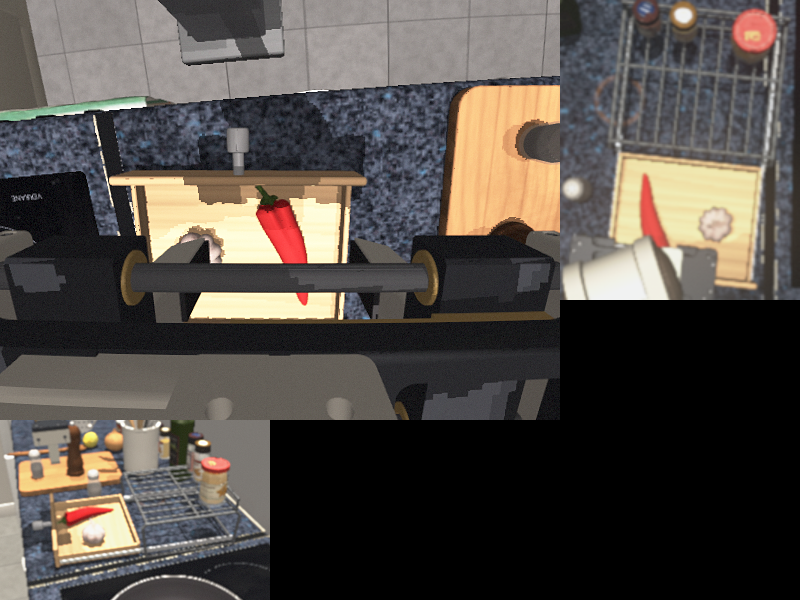

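The tray is out. In the wrist view, the pepper's shoulder is at about (275,210), its tip at (303,302) and its stem at (262,190). The garlic is at (200,247) and the knob at (237,140).

```bash
python3 - <<'E'
from h import *
w=load('wrist');t=load('top');s=load('side')
for n,u,z in(('stem',(258,186),.04),('tip',(303,303),.025),('should',(272,208),.03),('mid',(284,235),.03),('garlic',(200,247),.045),('panL',(366,183),.062),('panR',(111,179),.062),('backL',(343,320),.037),('knobtop',(238,133),.057)): print(n,onz(w,u,z).round(4))
for nm,d in(('w',w),('t',t),('s',s)):
    im=cv2.cvtColor(d['pixels'],cv2.COLOR_RGB2HSV)
    m=(((im[...,0]<8)|(im[...,0]>172))&(im[...,1]>170)&(im[...,2]>90)).astype(np.uint8)
    n,l,st,c=cv2.connectedComponentsWithStats(m)
    for i in range(1,n):
        if st[i,4]>80: print(nm,st[i],c[i].round(1))
    # tip: print extents
tip_t=(200+640/1.5-560/1.5,100+174/1.5); print('tip tri',tip_t,tri(w,(303,303),t,tip_t),tri(w,(303,303),s,(150+112,130+90)))
print('shoulder',tri(w,(258,186),s,(150+60,130+100)))
E
```

```text
stem [0.4795 0.113  0.04  ]
tip [0.6294 0.1524 0.025 ]
should [0.5068 0.1252 0.03  ]
mid [0.5389 0.136  0.03  ]
garlic [0.5403 0.0443 0.045 ]
panL [0.4811 0.2199 0.062 ]
panR [ 0.4571 -0.0281  0.062 ]
backL [0.649  0.1982 0.037 ]
knobtop [0.4243 0.1003 0.057 ]
w [ 256  200   51   64 1865] [283.6 232.7]
w [297 293  11  12  93] [302.6 297.4]
t [255 218   7  27 106] [257.2 231.9]
s [215 217  47  19 401] [232.9 224.2]
tip tri (253.33333333333343, 216.0) (array([0.63324722, 0.1567978 , 0.01937355]), np.float64(0.008358174379074532)) (array([0.63292496, 0.15253867, 0.01700191]), np.float64(0.002264723897893327))
shoulder (array([0.4833767 , 0.1130582 , 0.03885079]), np.float64(0.007192433755620197))
```

Request:
jog_arm(dp=[[0,0,0.05],[0,0,0.1],[0,0,0.1],[0,0,0.05],[0,0,0]], yaw=[-0.6,-0.9,-0.9,-0.8,-0.2], fingers=[0.2,0.28,0.28,0.28,0.28])

```text
time: 18.7
position: [0.4868, 0.1292, 0.1517]
eef_rot: [180.0, -0.4, -165.1]
ft_force: [0.2, 0.1, -0.1]
grip_width: 0.0661
grasp_force: 0.0
```

Request:
jog_arm(dp=[[0,0,0],[0,0,0]], yaw=[0,0], fingers=[0.28,0.28])

```text
time: 18.87
position: [0.4899, 0.1298, 0.1546]
eef_rot: [180.0, -0.1, -165.4]
ft_force: [-0.1, 0.8, 0.1]
grip_width: 0.0663
grasp_force: 0.0
```

```bash
python3 - <<'E'
from h import *
w=shot('wrist','w7.png'); go(.536,.133,.1,195)
im=cv2.cvtColor(w['pixels'],cv2.COLOR_RGB2HSV)
m=(((im[...,0]<8)|(im[...,0]>172))&(im[...,1]>170)&(im[...,2]>90))
g=(im[...,0]>35)&(im[...,0]<90)&(im[...,1]>80); print('green',np.argwhere(g[120:330,150:400]).mean(0)+[120,150])
ax=np.array([np.cos(.26),np.sin(.26)]);nn=np.array([-ax[1],ax[0]])
for v in range(150,330,10):
    u=np.flatnonzero(m[v])
    if len(u)>3:
        P,Q=onz(w,(u[0],v),.03),onz(w,(u[-1],v),.03); print(v,u[0],u[-1],P[:2].round(4),Q[:2].round(4),((Q-P)[:2]@nn).round(4), ((P+Q)/2)[:2].round(4))
E
```

```text
t 18.9 pos [0.4903 0.1299 0.155 ] rot [ 180.    -0.  -165.4] | dp [-0.3   -0.057  0.367] n=2 yaw -0.07 F [-0.3 -0.   0.5] g 0.0661
green [215.7480315  262.96456693]
220 249 287 [0.5114 0.1072] [0.5024 0.1418] 0.0358 [0.5069 0.1245]
230 250 289 [0.5208 0.1104] [0.5114 0.1462] 0.0371 [0.5161 0.1283]
240 252 288 [0.5301 0.1145] [0.5214 0.1479] 0.0345 [0.5257 0.1312]
250 254 289 [0.5396 0.1188] [0.531  0.1515] 0.0338 [0.5353 0.1351]
260 256 290 [0.5492 0.1231] [0.5408 0.1552] 0.0332 [0.545  0.1391]
300 262 282 [0.5901 0.1391] [0.585  0.1587] 0.0202 [0.5875 0.1489]
310 262 278 [0.6012 0.1419] [0.5971 0.1577] 0.0163 [0.5992 0.1498]
```

View pics/w7.png

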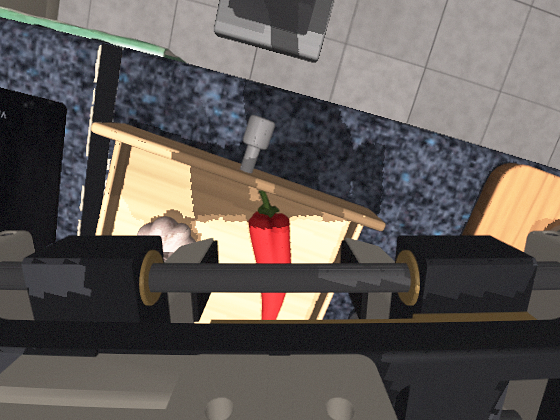

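The pepper runs along the tool's axis between the fingers, with its shoulder at (268,220) and its body centred near u=271. It is about 35 mm wide where I will grip. The garlic at (165,235) stays clear.

Request:
jog_arm(dp=[[-0.1,-0.01,0],[-0.15,-0.02,0],[-0.07,-0.01,0.05],[0,0,0.1],[0,0,0]], yaw=[0,0,0,0,0], fingers=[0.36,0.36,0.36,0.36,0.36], grip_force=6)

```text
time: 19.33
position: [0.5377, 0.1358, 0.1306]
eef_rot: [180.0, -0.1, -165.4]
ft_force: [0.1, -0.4, -0.8]
grip_width: 0.0586
grasp_force: 0.0
```

```bash
python3 - <<'E'
from h import *
go(.536,.135,.019,195)
E
```

```text
t 19.3 pos [0.5377 0.1358 0.1306] rot [ 1.800e+02 -1.000e-01 -1.654e+02] | dp [ 0.01  -0.002  0.744] n=3 yaw -0.07 F [ 0.1 -0.4 -0.8] g 0.0586
```

Request:
jog_arm(dp=[[0,0,0.1],[0,0,0.18],[0,0,0.18],[0,0,0.12],[0,0,0.05]], yaw=[0,0,0,0,0], fingers=[0.36,0.36,0.36,0.36,0.36])

```text
time: 19.75
position: [0.5364, 0.1356, 0.0359]
eef_rot: [-180.0, -0.2, -165.4]
ft_force: [-0.7, 0.6, -0.2]
grip_width: 0.0589
grasp_force: 0.0
```

Request:
jog_arm(dp=[[0,0,0.03],[0,0,0],[0,0,0]], yaw=[0,0,0], fingers=[0.36,0.36,0.36])

```text
time: 20.0
position: [0.5392, 0.1365, 0.0344]
eef_rot: [180.0, 0.1, -165.3]
ft_force: [0.0, 0.6, -0.0]
grip_width: 0.0588
grasp_force: 0.0
```

Request:
jog_arm(dp=[[0.01,0,0.04],[0,0,0.03],[0,0,0.03],[0,0,0],[0,0,0]], yaw=[0,0,0,0,0], fingers=[0.36,0.36,0.36,0.45,0.55])

```text
time: 20.42
position: [0.5367, 0.1357, 0.0179]
eef_rot: [180.0, -0.0, -165.3]
ft_force: [0.6, 0.8, 0.5]
grip_width: 0.0495
grasp_force: 0.0
```

Request:
jog_arm(dp=[[0,0,0],[0,0,0],[0,0,0],[0,0,0],[0,0,0]], yaw=[0,0,0,0,0], fingers=[0.7,0.8,1,1,1])

```text
time: 20.83
position: [0.5371, 0.1358, 0.0183]
eef_rot: [180.0, 0.0, -165.3]
ft_force: [0.1, 0.1, 0.0]
grip_width: 0.0378
grasp_force: 5.9
```

Request:
jog_arm(dp=[[0,0,-0.05],[0,0,-0.1],[0,0,-0.2],[0,0,-0.25],[0,0,-0.2]], yaw=[0,0,0,0,0], fingers=[1,1,1,1,1])

```text
time: 21.25
position: [0.537, 0.136, 0.1405]
eef_rot: [180.0, 0.0, -165.3]
ft_force: [1.3, 0.1, -0.8]
grip_width: 0.0371
grasp_force: 5.9
```

```bash
python3 - <<'E'
from h import *
print(readout.sense()['joint_pos'].round(0))
s=load('side')
for u in((247,352),(415,352),(330,286),(330,415)): print(onz(s,u,.046).round(3))
go(.609,-.318,.15,195)
shot('wrist','w8.png')
E
```

```text
[ -4.  24. -16. 107.   8.  50.  81.]
[ 0.494 -0.286  0.046]
[ 0.759 -0.372  0.046]
[ 0.689 -0.179  0.046]
[ 0.582 -0.429  0.046]
t 21.2 pos [0.537  0.136  0.1405] rot [ 180.     0.  -165.3] | dp [ 0.303 -3.049 -0.064] n=12 yaw -0.05 F [ 1.3  0.1 -0.8] g 0.0371
```

View pics/w8.png

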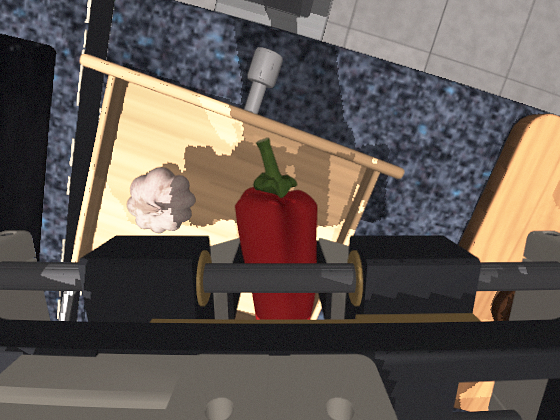

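The pepper is held level in the grip, its shoulder near (275,205), and the garlic is left behind in the tray at (160,198). I turn for a comfortable wrist angle, then travel to the pan.

Request:
jog_arm(dp=[[0,0,-0.05],[0,0,-0.05],[0,0,0],[0,0,0],[0,0,0]], yaw=[0.5,0.9,1,1,1], fingers=[1,1,1,1,1])

```text
time: 21.72
position: [0.537, 0.1358, 0.1539]
eef_rot: [180.0, 0.0, 169.2]
ft_force: [0.3, 0.0, -0.2]
grip_width: 0.0372
grasp_force: 5.9
```

Request:
jog_arm(dp=[[0,0,0],[0,0,0],[0,0,0]], yaw=[0.8,0,0], fingers=[1,1,1])

```text
time: 21.97
position: [0.5369, 0.1359, 0.1535]
eef_rot: [180.0, 0.0, 165.0]
ft_force: [-0.0, 0.1, 0.3]
grip_width: 0.0373
grasp_force: 5.9
```

```bash
python3 - <<'E'
from h import *
go(.610,-.312,.15,165)
E
```

```text
t 22.0 pos [0.5369 0.1359 0.1535] rot [180.   0. 165.] | dp [-1.241 -2.759  0.023] n=11 yaw 0.01 F [-0.   0.1  0.3] g 0.0373
```

Request:
jog_arm(dp=[[-0.03,-0.1,0],[-0.08,-0.2,0],[-0.11,-0.24,0],[-0.11,-0.24,0],[-0.11,-0.24,0]], yaw=[0,0,0,0,0], fingers=[1,1,1,1,1])

```text
time: 22.38
position: [0.5609, -0.0305, 0.1535]
eef_rot: [180.0, 0.0, 165.1]
ft_force: [0.3, 0.6, -0.6]
grip_width: 0.0371
grasp_force: 5.9
```

Request:
jog_arm(dp=[[-0.11,-0.24,0],[-0.11,-0.24,0],[-0.11,-0.24,0],[-0.11,-0.24,0],[-0.11,-0.24,0]], yaw=[0,0,0,0,0], fingers=[1,1,1,1,1])

```text
time: 22.8
position: [0.5935, -0.2263, 0.1533]
eef_rot: [180.0, 0.0, 165.1]
ft_force: [1.0, 0.8, -0.3]
grip_width: 0.0371
grasp_force: 5.9
```

Request:
jog_arm(dp=[[-0.11,-0.24,0],[-0.08,-0.15,0],[-0.04,-0.08,0],[0,0,0],[0,0,0]], yaw=[0,0,0,0,0], fingers=[1,1,1,1,1])

```text
time: 23.22
position: [0.6081, -0.3009, 0.1527]
eef_rot: [179.9, -0.1, 164.9]
ft_force: [0.4, 1.2, -1.1]
grip_width: 0.0374
grasp_force: 5.9
```

```bash
python3 - <<'E'
from h import *
go(.610,-.312,.022,165)
print(readout.sense()['joint_pos'].round(0))
a=shot('side');c=np.vstack([a['pixels'][:,100:],]); t=shot('top')
c=np.zeros((420,800,3),np.uint8); c[:,:400]=a['pixels'][:,160:560]; c[:350,400:]=cv2.resize(t['pixels'][120:320,340:560],(385,350)).copy() if 0 else cv2.resize(t['pixels'][100:310,320:560],(400,350))
cv2.imwrite('pics/c9.png',c[...,::-1])
E
```

```text
t 23.2 pos [ 0.6081 -0.3009  0.1527] rot [ 1.799e+02 -1.000e-01  1.649e+02] | dp [-0.032 -0.069  0.871] n=4 yaw -0.01 F [ 0.4  1.2 -1.1] g 0.0374
[26. 34. -3. 88.  2. 58. 98.]
```

View pics/c9.png

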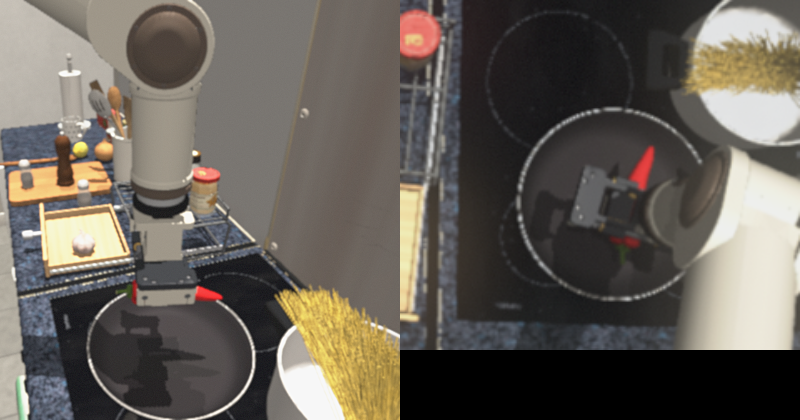

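The pepper (stem 620,250; tip 650,150) hangs over the pan's centre (615,203) and clears the spaghetti pot. Next I shift slightly and lower.

Request:
jog_arm(dp=[[-0.02,-0.05,0.05],[-0.02,-0.03,0.15],[0,0,0.2],[0,0,0.2],[0,0,0.1]], yaw=[0,0,0,0,0], fingers=[1,1,1,1,1])

```text
time: 23.73
position: [0.6091, -0.3123, 0.0442]
eef_rot: [179.9, -0.3, 165.0]
ft_force: [-1.2, 1.0, -0.5]
grip_width: 0.0375
grasp_force: 5.9
```

Request:
jog_arm(dp=[[0,0,0.04],[0,0,0],[0,0,0]], yaw=[0,0,0], fingers=[1,1,1])

```text
time: 23.98
position: [0.612, -0.3145, 0.0431]
eef_rot: [-180.0, 0.1, 164.9]
ft_force: [0.6, 0.5, 0.4]
grip_width: 0.0372
grasp_force: 5.9
```

```bash
python3 - <<'E'
from h import *
go(.610,-.312,.021,165)
E
```

```text
t 24.0 pos [ 0.612  -0.3145  0.0431] rot [-1.800e+02  1.000e-01  1.649e+02] | dp [0.017 0.012 0.147] n=1 yaw -0.01 F [0.6 0.5 0.4] g 0.0372
```

Request:
jog_arm(dp=[[0.01,0.01,0.05],[0,0,0.05],[0,0,0.03],[0,0,0.02],[0,0,0]], yaw=[0,0,0,0,0], fingers=[1,1,1,1,1])

```text
time: 24.4
position: [0.6095, -0.3126, 0.0189]
eef_rot: [180.0, -0.1, 164.9]
ft_force: [0.6, 1.9, 0.7]
grip_width: 0.0372
grasp_force: 5.9
```

Request:
jog_arm(dp=[[0,0,0],[0,0,0]], yaw=[0,0], fingers=[1,1])

```text
time: 24.57
position: [0.6102, -0.313, 0.0199]
eef_rot: [-180.0, 0.0, 164.9]
ft_force: [0.2, 0.1, 0.2]
grip_width: 0.037
grasp_force: 5.9
```

Request:
jog_arm(dp=[[0,0,0],[0,0,0],[0,0,0],[0,0,0],[0,0,-0.05]], yaw=[0,0,0,0,0], fingers=[0.52,0.45,0.35,0.3,0.3])

```text
time: 24.98
position: [0.6089, -0.3122, 0.026]
eef_rot: [180.0, -0.1, 164.9]
ft_force: [1.2, 1.4, -0.6]
grip_width: 0.0628
grasp_force: 0.0
```

Request:
jog_arm(dp=[[0,0,-0.1],[0,0,-0.2],[0,0,-0.25],[0,0.05,-0.25],[0.05,0.2,-0.1]], yaw=[0,0,0,0,0], fingers=[0.3,0.3,0.3,0.3,0.3])

```text
time: 25.4
position: [0.6144, -0.2832, 0.1702]
eef_rot: [-179.6, 0.6, 164.4]
ft_force: [1.1, -1.4, 1.1]
grip_width: 0.0644
grasp_force: 0.0
```

Request:
jog_arm(dp=[[0.11,0.24,0],[0.11,0.24,0],[0.11,0.24,0],[0.11,0.24,0],[0.11,0.24,0]], yaw=[0,0,0,0,0], fingers=[0.4,0.4,0.4,0.4,0.4])

```text
time: 25.82
position: [0.5799, -0.0777, 0.1642]
eef_rot: [180.0, 0.1, 164.9]
ft_force: [1.8, 0.3, 0.5]
grip_width: 0.055
grasp_force: 0.0
```

```bash
python3 - <<'E'
from h import *
go(.431,.097,.15,175.5)
t=shot('top')
cv2.imwrite('pics/t10.png',cv2.resize(t['pixels'][90:310,180:560],None,fx=2,fy=2)[...,::-1])
im=cv2.cvtColor(t['pixels'],cv2.COLOR_RGB2HSV)
m=(((im[...,0]<8)|(im[...,0]>172))&(im[...,1]>150)&(im[...,2]>70)).astype(np.uint8); m[:150]=0;m[:,:390]=0
v,u=np.nonzero(m)
if len(u): print(len(u),u.mean(),v.mean(),onz(t,(u.mean(),v.mean()),.03),[onz(t,(u[i],v[i]),.03).round(3) for i in(v.argmin(),v.argmax())])
E
```

```text
t 25.8 pos [ 0.5799 -0.0777  0.1642] rot [1.800e+02 1.000e-01 1.649e+02] | dp [1.262 0.865 0.092] n=6 yaw -1.85 F [1.8 0.3 0.5] g 0.055
595 446.2974789915966 221.90924369747898 [ 0.62993128 -0.31326849  0.03      ] [array([ 0.702, -0.336,  0.03 ]), array([ 0.573, -0.308,  0.03 ])]
```

View pics/t10.png

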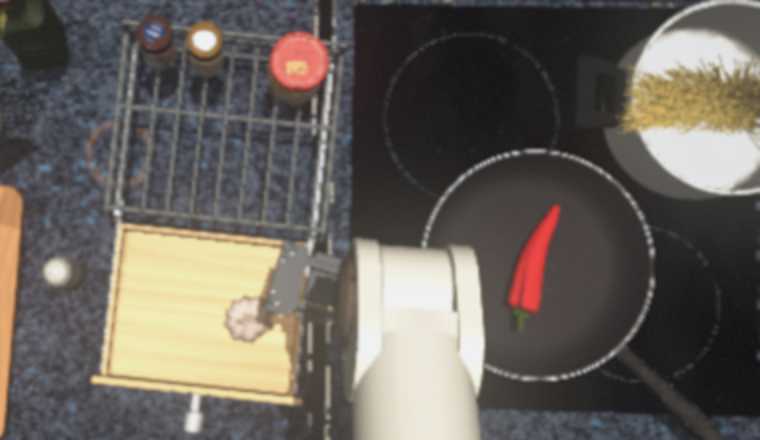

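The pepper lies in the middle of the pan: its midpoint is about (536,268) and the pan centre (538,265) in the crop. The garlic is still in the tray at (246,318). Next I return to the knob at (193,412).

Request:
jog_arm(dp=[[0.2,0.12,0],[0.22,0.15,0],[0.22,0.15,0],[0.22,0.15,0],[0.2,0.15,0]], yaw=[0,0,0,0,0], fingers=[0.4,0.4,0.4,0.4,0.4])

```text
time: 26.28
position: [0.4534, 0.0674, 0.1636]
eef_rot: [180.0, 0.1, 164.9]
ft_force: [0.7, 0.1, 0.2]
grip_width: 0.055
grasp_force: 0.0
```

Request:
jog_arm(dp=[[0.12,0.1,0],[0.06,0.05,0],[0,0,0],[0,0,0],[0,0,0]], yaw=[0,0,-0.9,-0.9,0], fingers=[0.4,0.4,0.4,0.4,0.4])

```text
time: 26.7
position: [0.435, 0.0954, 0.1637]
eef_rot: [180.0, 0.1, 175.4]
ft_force: [-0.6, 0.1, -0.7]
grip_width: 0.0551
grasp_force: 0.0
```

```bash
python3 - <<'E'
from h import *
go(.431,.097,.0275,175.5)
w=shot('wrist')
im=cv2.cvtColor(w['pixels'],cv2.COLOR_RGB2HSV)
print(proj(w,[.431,.098,.057]),proj(w,[.443,.098,.057]))
cv2.imwrite('pics/w11.png',w['pixels'][...,::-1])
E
```

```text
t 26.7 pos [0.435  0.0954 0.1637] rot [1.800e+02 1.000e-01 1.754e+02] | dp [0.029 0.008 0.908] n=4 yaw -0.01 F [-0.6  0.1 -0.7] g 0.0551
[280.50507736 204.27520379] [281.56177897 217.50082275]
```

View pics/w11.png

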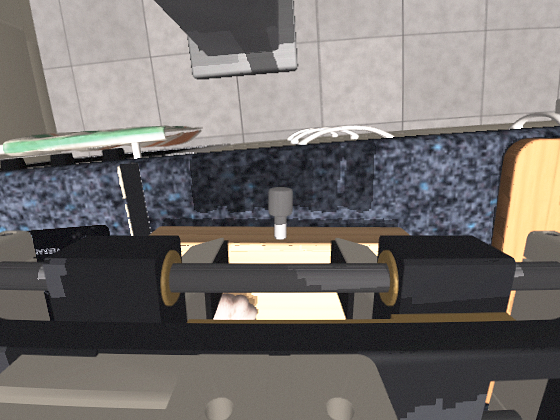

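The knob at (281,200) is exactly where expected, so I descend and grip it.

Request:
jog_arm(dp=[[0.03,0.01,0.1],[0,0,0.2],[0,0,0.25],[0,0,0.2],[0,0,0.12]], yaw=[0,0,0,0,0], fingers=[0.4,0.4,0.4,0.4,0.4], grip_force=25)

```text
time: 27.17
position: [0.429, 0.0962, 0.0297]
eef_rot: [-179.9, -0.1, 175.0]
ft_force: [-0.7, -1.0, 0.3]
grip_width: 0.0549
grasp_force: 0.0
```

Request:
jog_arm(dp=[[0,0,0.05],[0,0,0],[0,0,0]], yaw=[0,0,0], fingers=[0.4,0.4,0.4])

```text
time: 27.42
position: [0.4306, 0.097, 0.0248]
eef_rot: [180.0, 0.0, 175.1]
ft_force: [-0.1, 0.5, 0.2]
grip_width: 0.0555
grasp_force: 0.0
```

Request:
jog_arm(dp=[[0,0,0],[0,0,0],[0,0,0],[0,0,0],[0,0,0]], yaw=[0,0,0,0,0], fingers=[0.6,0.8,1,1,1])

```text
time: 27.83
position: [0.4305, 0.0971, 0.0248]
eef_rot: [180.0, 0.1, 175.2]
ft_force: [0.1, -0.4, -0.6]
grip_width: 0.0263
grasp_force: 0.0
```

Request:
jog_arm(dp=[[0,0,0],[0,0,0],[-0.05,0,0],[-0.1,0,0],[-0.12,0,0]], yaw=[0,0,0,0,0], fingers=[1,1,1,1,1])

```text
time: 28.25
position: [0.4696, 0.0934, 0.0246]
eef_rot: [-180.0, -0.1, 175.2]
ft_force: [-1.9, -0.9, 5.1]
grip_width: 0.0212
grasp_force: 25.0
```

Request:
jog_arm(dp=[[-0.12,0,0],[-0.12,0,0],[-0.12,0,0],[-0.12,0,0],[-0.12,0,0]], yaw=[0,0,0,0,0], fingers=[1,1,1,1,1])

```text
time: 28.67
position: [0.5608, 0.0857, 0.0246]
eef_rot: [-180.0, -0.0, 175.2]
ft_force: [-1.4, -0.5, 5.9]
grip_width: 0.0214
grasp_force: 25.0
```

Request:
jog_arm(dp=[[-0.12,0,0],[-0.1,0,0],[0,0,0]], yaw=[0,0,0], fingers=[1,1,1])

```text
time: 28.92
position: [0.5968, 0.0827, 0.0247]
eef_rot: [180.0, 0.2, 175.1]
ft_force: [1.4, -1.0, 6.0]
grip_width: 0.0214
grasp_force: 25.0
```

Request:
jog_arm(dp=[[-0.03,0,0],[-0.03,0,0],[-0.03,0,0],[-0.01,0,0],[0,0,0]], yaw=[0,0,0,0,0], fingers=[1,1,1,1,1])

```text
time: 29.33
position: [0.6082, 0.0818, 0.0247]
eef_rot: [-180.0, 0.0, 175.2]
ft_force: [0.5, -1.6, 4.4]
grip_width: 0.0213
grasp_force: 25.0
```

Request:
jog_arm(dp=[[-0.02,0,0],[0,0,0]], yaw=[0,0], fingers=[1,1])

```text
time: 29.5
position: [0.6096, 0.0817, 0.0246]
eef_rot: [-180.0, -0.1, 175.2]
ft_force: [-3.1, -1.1, 9.9]
grip_width: 0.0211
grasp_force: 25.0
```

Request:
jog_arm(dp=[[-0.02,0,0],[-0.02,0,0],[0,0,0]], yaw=[0,0,0], fingers=[1,1,1])

```text
time: 29.75
position: [0.6098, 0.0816, 0.0244]
eef_rot: [-179.8, -0.7, 175.2]
ft_force: [-17.2, -1.4, 23.2]
grip_width: 0.0212
grasp_force: 25.0
```

The tray is home against its stop. I release the knob and go for the shaker.

Request:
jog_arm(dp=[[0,0,0],[0,0,0],[0,0,0],[0.02,0,-0.1],[0,0,-0.25]], yaw=[0,0,0,0,0], fingers=[0.6,0.4,0.2,0.1,0])

```text
time: 30.17
position: [0.6087, 0.081, 0.0716]
eef_rot: [-179.9, -0.6, 175.2]
ft_force: [-0.2, -0.1, 1.4]
grip_width: 0.0499
grasp_force: 0.0
```

Request:
jog_arm(dp=[[0,0,-0.25],[0,0,-0.25],[0.05,0,-0.25],[0.2,0.1,-0.1],[0.2,0.15,0]], yaw=[-0.4,0,0,0,0], fingers=[0,0,0,0,0])

```text
time: 30.58
position: [0.5518, 0.1202, 0.2088]
eef_rot: [179.9, 0.5, 177.2]
ft_force: [0.1, 1.4, -0.0]
grip_width: 0.0832
grasp_force: 0.0
```

```bash
python3 - <<'E'
from h import *
t=shot('top')
for u in((0,0),): pass
go(.4566,.4171,.20,177.5)
E
```

```text
t 30.6 pos [0.5427 0.1286 0.2063] rot [179.8  -0.  177.7] | dp [0.649 1.899 0.049] n=8 yaw 0.04 F [-7.3  4.2 -1.3] g 0.0873
```

Request:
jog_arm(dp=[[0.1,0.15,0],[0.13,0.24,0],[0.12,0.24,0],[0.12,0.24,0],[0.1,0.25,0]], yaw=[0,0,0,0,0], fingers=[0,0,0,0,0])

```text
time: 31.05
position: [0.4685, 0.2948, 0.2039]
eef_rot: [-180.0, -0.0, 177.5]
ft_force: [0.9, 0.3, -0.4]
grip_width: 0.0918
grasp_force: 0.0
```

Request:
jog_arm(dp=[[0.06,0.25,0],[0.03,0.25,0],[0,0.15,0],[0,0.05,0],[0,0,0]], yaw=[0,0,0,0,0], fingers=[0,0,0,0,0])

```text
time: 31.47
position: [0.4598, 0.4016, 0.2034]
eef_rot: [180.0, -0.1, 177.7]
ft_force: [0.6, 0.4, 0.2]
grip_width: 0.0917
grasp_force: 0.0
```

```bash
python3 - <<'E'
from h import *
go(.4566,.4171,.0562,177.5)
E
```

```text
t 31.5 pos [0.4598 0.4016 0.2034] rot [ 1.800e+02 -1.000e-01  1.777e+02] | dp [0.024 0.102 0.982] n=4 yaw 0.04 F [0.6 0.4 0.2] g 0.0917
```

Request:
jog_arm(dp=[[0.02,0.1,0.05],[0,0,0.15],[0,0,0.2],[0,0,0.2],[0,0,0.15]], yaw=[0,0,0,0,0], fingers=[0,0,0,0,0], grip_force=10)

```text
time: 31.88
position: [0.4591, 0.4104, 0.0891]
eef_rot: [-179.8, -0.1, 177.3]
ft_force: [-0.1, -0.6, 0.1]
grip_width: 0.0916
grasp_force: 0.0
```

Request:
jog_arm(dp=[[0,0,0.1],[0,0,0.05],[0,0,0],[0,0,0]], yaw=[0,0,0,0], fingers=[0,0,0,0])

```text
time: 32.22
position: [0.4595, 0.413, 0.0694]
eef_rot: [-180.0, 0.0, 177.4]
ft_force: [0.6, -0.1, -0.2]
grip_width: 0.0923
grasp_force: 0.0
```

```bash
python3 - <<'E'
from h import *
go(.4566,.4171,.0562,177.5)
E
```

```text
t 32.2 pos [0.4595 0.413  0.0694] rot [-180.     0.   177.4] | dp [0.02  0.027 0.088] n=1 yaw -0.02 F [ 0.6 -0.1 -0.2] g 0.0923
```

Request:
jog_arm(dp=[[0.02,0.03,0.04],[0,0,0.04],[0,0,0.02],[0,0,0],[0,0,0]], yaw=[0,0,0,0,0], fingers=[0,0,0,0,0])

```text
time: 32.63
position: [0.4558, 0.4188, 0.0542]
eef_rot: [-180.0, -0.0, 177.5]
ft_force: [-0.0, 0.6, 0.2]
grip_width: 0.0921
grasp_force: 0.0
```

```bash
python3 - <<'E'
from h import *
go(.4566,.4171,.0562,177.5)
E
```

```text
t 32.6 pos [0.4558 0.4188 0.0542] rot [-180.    -0.   177.5] | dp [-0.006 -0.011 -0.013] n=1 yaw 0.00 F [-0.   0.6  0.2] g 0.0921
```

Request:
jog_arm(dp=[[-0.005,-0.01,-0.01],[0,0,0],[0,0,0],[0,0,0],[0,0,0]], yaw=[0,0,0,0,0], fingers=[0.15,0.3,0.4,0.45,0.5])

```text
time: 33.05
position: [0.4567, 0.4173, 0.0559]
eef_rot: [180.0, 0.0, 177.5]
ft_force: [1.2, -0.2, 1.0]
grip_width: 0.0631
grasp_force: 0.0
```

Request:
jog_arm(dp=[[0,0,0],[0,0,0],[0,0,0],[0,0,0],[0,0,0]], yaw=[0,0,0,0,0], fingers=[0.6,0.8,1,1,1])

```text
time: 33.47
position: [0.4566, 0.4172, 0.0557]
eef_rot: [-180.0, -0.0, 177.5]
ft_force: [-0.6, -0.4, -0.4]
grip_width: 0.0402
grasp_force: 9.9
```

Request:
jog_arm(dp=[[0,0,-0.1],[0,0,-0.2],[0,0,-0.25],[0,-0.05,-0.2],[-0.02,-0.1,-0.05]], yaw=[0,0,0,0,0], fingers=[1,1,1,1,1])

```text
time: 33.88
position: [0.4595, 0.3994, 0.1815]
eef_rot: [179.6, 0.3, 177.7]
ft_force: [0.0, 1.2, 0.2]
grip_width: 0.0403
grasp_force: 9.8
```

Request:
jog_arm(dp=[[-0.03,-0.2,0],[-0.04,-0.26,0],[-0.04,-0.26,0],[-0.04,-0.26,0],[-0.04,-0.26,0]], yaw=[0,0,0,0,0], fingers=[1,1,1,1,1])

```text
time: 34.3
position: [0.4787, 0.2058, 0.1757]
eef_rot: [-180.0, 0.0, 177.5]
ft_force: [1.1, 0.0, -1.2]
grip_width: 0.0401
grasp_force: 9.8
```

Request:
jog_arm(dp=[[-0.04,-0.26,0],[-0.04,-0.26,0],[-0.04,-0.26,0],[-0.03,-0.26,0],[-0.02,-0.15,0]], yaw=[0,0,0,0,0], fingers=[1,1,1,1,1])

```text
time: 34.72
position: [0.4963, 0.0229, 0.1757]
eef_rot: [-179.9, -0.0, 177.2]
ft_force: [0.6, -0.5, 0.1]
grip_width: 0.04
grasp_force: 9.8
```

Request:
jog_arm(dp=[[0,-0.05,0.1],[0,0,0.1],[0,0,0],[0,0,0]], yaw=[0,0,0,0], fingers=[1,1,1,1])

```text
time: 35.05
position: [0.4954, 0.0208, 0.1452]
eef_rot: [180.0, -0.1, 177.5]
ft_force: [-0.5, 0.0, -0.1]
grip_width: 0.0399
grasp_force: 9.8
```

```bash
python3 -c "
from h import *
go(.4985,.0198,.036,177.5)"
```

```text
t 35.0 pos [0.4954 0.0208 0.1452] rot [ 1.800e+02 -1.000e-01  1.775e+02] | dp [-0.023 -0.006  0.728] n=3 yaw -0.00 F [-0.5  0.  -0.1] g 0.0399
```

Request:
jog_arm(dp=[[-0.02,-0.01,0.1],[0,0,0.15],[0,0,0.15],[0,0,0.15],[0,0,0.08]], yaw=[0,0,0,0,0], fingers=[1,1,1,1,1])

```text
time: 35.47
position: [0.4987, 0.0201, 0.0501]
eef_rot: [180.0, -0.1, 177.6]
ft_force: [-0.6, -0.6, -0.7]
grip_width: 0.0403
grasp_force: 9.8
```

Request:
jog_arm(dp=[[0,0,0],[0,0,0],[0,0,0]], yaw=[0,0,0], fingers=[1,1,1])

```text
time: 35.72
position: [0.5004, 0.0197, 0.0525]
eef_rot: [180.0, 0.1, 177.5]
ft_force: [0.9, 0.1, -1.0]
grip_width: 0.0399
grasp_force: 9.8
```

```bash
python3 -c "
from h import *
go(.4985,.0198,.036,177.5)"
```

```text
t 35.7 pos [0.5004 0.0197 0.0525] rot [1.800e+02 1.000e-01 1.775e+02] | dp [0.013 0.    0.11 ] n=1 yaw 0.01 F [ 0.9  0.1 -1. ] g 0.0399
```

Request:
jog_arm(dp=[[0.012,0,0.04],[0,0,0.03],[0,0,0.02],[0,0,0],[0,0,0]], yaw=[0,0,0,0,0], fingers=[1,1,1,1,1])

```text
time: 36.13
position: [0.4973, 0.0191, 0.0376]
eef_rot: [-180.0, -0.0, 177.5]
ft_force: [0.3, -0.5, -0.5]
grip_width: 0.0402
grasp_force: 9.8
```

```bash
python3 -c "
from h import *
go(.4985,.0198,.035,177.5)"
```

```text
t 36.1 pos [0.4973 0.0191 0.0376] rot [-180.    -0.   177.5] | dp [-0.008  0.005  0.018] n=1 yaw -0.00 F [ 0.3 -0.5 -0.5] g 0.0402
```

Request:
jog_arm(dp=[[-0.008,0.005,0],[0,0,0.01],[0,0,0.01],[0,0,0],[0,0,0]], yaw=[0,0,0,0,0], fingers=[1,1,1,1,1])

```text
time: 36.55
position: [0.4988, 0.0199, 0.0348]
eef_rot: [180.0, 0.0, 177.5]
ft_force: [0.3, -0.5, 0.3]
grip_width: 0.0399
grasp_force: 9.8
```

Request:
jog_arm(dp=[[0,0,0.005],[0,0,0.005],[0,0,0],[0,0,0]], yaw=[0,0,0,0], fingers=[1,1,1,1])

```text
time: 36.88
position: [0.4995, 0.0198, 0.0344]
eef_rot: [-180.0, 0.1, 177.5]
ft_force: [-1.2, -0.4, 11.2]
grip_width: 0.0402
grasp_force: 10.7
```

Contact, 1 mm from the recorded spot in x. Release, rise, then go to the mill.

Request:
jog_arm(dp=[[0.005,0,-0.005],[0,0,0],[0,0,0],[0,0,0],[0,0,-0.05]], yaw=[0,0,0,0,0], fingers=[1,0.45,0.3,0.1,0])

```text
time: 37.3
position: [0.4964, 0.0197, 0.0404]
eef_rot: [-180.0, -0.2, 177.5]
ft_force: [-0.1, 0.7, -0.8]
grip_width: 0.062
grasp_force: 0.0
```

Request:
jog_arm(dp=[[0,0,-0.15],[0,0,-0.25],[0,0,-0.27],[0,0,-0.27],[0,0,-0.27]], yaw=[0,0,0,0,0], fingers=[0,0,0,0,0])

```text
time: 37.72
position: [0.4972, 0.0199, 0.2251]
eef_rot: [180.0, -0.0, 177.5]
ft_force: [1.0, 0.5, 0.3]
grip_width: 0.0912
grasp_force: 0.0
```

Request:
jog_arm(dp=[[-0.03,0.1,-0.15],[-0.04,0.2,-0.05],[-0.04,0.26,0],[-0.04,0.26,0],[-0.05,0.26,0]], yaw=[0,0,0,0,0], fingers=[0,0,0,0,0])

```text
time: 38.13
position: [0.5349, 0.1816, 0.254]
eef_rot: [180.0, 0.1, 177.4]
ft_force: [1.2, -0.1, 0.2]
grip_width: 0.0919
grasp_force: 0.0
```

```bash
python3 -c "
from h import *
go(.582,.3984,.23,177.5)"
```

```text
t 38.1 pos [0.5349 0.1816 0.254 ] rot [1.800e+02 1.000e-01 1.774e+02] | dp [-0.248  1.458  0.16 ] n=6 yaw -0.01 F [ 1.2 -0.1  0.2] g 0.0919
```

Request:
jog_arm(dp=[[-0.05,0.26,0],[-0.05,0.26,0],[-0.05,0.26,0],[-0.05,0.26,0],[-0.05,0.22,0]], yaw=[0,0,0,0,0], fingers=[0,0,0,0,0])

```text
time: 38.55
position: [0.58, 0.3705, 0.2531]
eef_rot: [180.0, -0.1, 177.6]
ft_force: [0.6, -0.3, 0.1]
grip_width: 0.0917
grasp_force: 0.0
```

Request:
jog_arm(dp=[[0,0.1,0],[0,0.05,0],[0,0,0],[0,0,0]], yaw=[0,0,0,0], fingers=[0,0,0,0])

```text
time: 38.88
position: [0.5816, 0.3888, 0.2528]
eef_rot: [-179.9, -0.0, 177.5]
ft_force: [0.7, -0.7, -0.2]
grip_width: 0.0913
grasp_force: 0.0
```

```bash
python3 -c "
from h import *
go(.582,.3984,.1448,177.5)"
```

```text
t 38.9 pos [0.5816 0.3888 0.2528] rot [-179.9   -0.   177.5] | dp [0.    0.065 0.72 ] n=3 yaw -0.00 F [ 0.7 -0.7 -0.2] g 0.0913
```

Request:
jog_arm(dp=[[0,0.07,0.05],[0,0,0.15],[0,0,0.2],[0,0,0.2],[0,0,0.1]], yaw=[0,0,0,0,0], fingers=[0,0,0,0,0], grip_force=15)

```text
time: 39.3
position: [0.581, 0.3974, 0.1438]
eef_rot: [-179.8, -0.2, 177.4]
ft_force: [-0.4, -0.9, -0.4]
grip_width: 0.0919
grasp_force: 0.0
```

Request:
jog_arm(dp=[[0,0,0],[0,0,0],[0,0,0]], yaw=[0,0,0], fingers=[0,0,0])

```text
time: 39.55
position: [0.5833, 0.4005, 0.1496]
eef_rot: [179.9, 0.1, 177.4]
ft_force: [-0.2, 0.5, 0.5]
grip_width: 0.0917
grasp_force: 0.0
```

```bash
python3 -c "
from h import *
go(.582,.3984,.1448,177.5)"
```

```text
t 39.5 pos [0.5833 0.4005 0.1496] rot [1.799e+02 1.000e-01 1.774e+02] | dp [ 0.008 -0.014  0.032] n=1 yaw -0.01 F [-0.2  0.5  0.5] g 0.0917
```

Request:
jog_arm(dp=[[0.008,-0.014,0.03],[0,0,0],[0,0,0],[0,0,0],[0,0,0]], yaw=[0,0,0,0,0], fingers=[0.1,0.25,0.35,0.4,0.43])

```text
time: 39.97
position: [0.5811, 0.3986, 0.144]
eef_rot: [180.0, 0.0, 177.5]
ft_force: [-0.0, 0.5, 0.5]
grip_width: 0.0633
grasp_force: 0.0
```

Request:
jog_arm(dp=[[0,0,0],[0,0,0],[0,0,0],[0,0,0],[0,0,0]], yaw=[0,0,0,0,0], fingers=[0.5,0.7,1,1,1])

```text
time: 40.38
position: [0.581, 0.3985, 0.1436]
eef_rot: [180.0, 0.0, 177.5]
ft_force: [0.3, 0.7, 0.8]
grip_width: 0.0472
grasp_force: 15.0
```

Request:
jog_arm(dp=[[0,0,-0.1],[0,0,-0.2],[0,0,-0.25],[0,0,-0.2],[0,-0.05,-0.05]], yaw=[0,0,0,0,0], fingers=[1,1,1,1,1])

```text
time: 40.8
position: [0.5817, 0.3947, 0.2696]
eef_rot: [179.6, 0.4, 177.6]
ft_force: [0.2, 2.1, -0.5]
grip_width: 0.0476
grasp_force: 15.0
```

Request:
jog_arm(dp=[[0.05,-0.15,0],[0.08,-0.22,0],[0.08,-0.25,0],[0.08,-0.25,0],[0.08,-0.25,0]], yaw=[0,0,0,0,0], fingers=[1,1,1,1,1])

```text
time: 41.22
position: [0.5161, 0.2233, 0.262]
eef_rot: [-179.9, -0.1, 177.5]
ft_force: [0.2, -1.3, -2.3]
grip_width: 0.0473
grasp_force: 15.0
```

Request:
jog_arm(dp=[[0.05,-0.25,0],[0.03,-0.18,0],[0,-0.08,0],[0,0,0],[0,0,0]], yaw=[0,0,0,0,0], fingers=[1,1,1,1,1])

```text
time: 41.63
position: [0.5024, 0.1493, 0.2631]
eef_rot: [180.0, -0.0, 177.4]
ft_force: [0.0, 0.2, -1.6]
grip_width: 0.0477
grasp_force: 15.0
```

```bash
python3 -c "
from h import *
go(.513,.1547,.1226,177.5)"
```

```text
t 41.6 pos [0.5024 0.1493 0.2631] rot [180.   -0.  177.4] | dp [-0.069  0.039  0.937] n=4 yaw -0.02 F [ 0.   0.2 -1.6] g 0.0477
```

Request:
jog_arm(dp=[[-0.06,0.035,0.1],[0,0,0.2],[0,0,0.2],[0,0,0.2],[0,0,0.1]], yaw=[0,0,0,0,0], fingers=[1,1,1,1,1])

```text
time: 42.05
position: [0.5094, 0.1565, 0.1396]
eef_rot: [180.0, -0.3, 177.7]
ft_force: [-0.8, -1.2, -1.7]
grip_width: 0.0476
grasp_force: 15.0
```

Request:
jog_arm(dp=[[0,0,0],[0,0,0],[0,0,0]], yaw=[0,0,0], fingers=[1,1,1])

```text
time: 42.3
position: [0.5125, 0.1563, 0.1444]
eef_rot: [179.9, 0.1, 177.6]
ft_force: [0.4, 0.1, -2.1]
grip_width: 0.0475
grasp_force: 15.0
```

```bash
python3 -c "
from h import *
go(.513,.1547,.1226,177.5)"
```

```text
t 42.3 pos [0.5125 0.1563 0.1444] rot [1.799e+02 1.000e-01 1.776e+02] | dp [-0.004 -0.011  0.145] n=1 yaw 0.02 F [ 0.4  0.1 -2.1] g 0.0475
```

Request:
jog_arm(dp=[[-0.004,-0.01,0.05],[0,0,0.05],[0,0,0.02],[0,0,0],[0,0,0]], yaw=[0,0,0,0,0], fingers=[1,1,1,1,1])

```text
time: 42.72
position: [0.512, 0.1529, 0.1254]
eef_rot: [-180.0, -0.0, 177.5]
ft_force: [0.8, 0.2, -1.8]
grip_width: 0.0475
grasp_force: 15.0
```

```bash
python3 -c "
from h import *
go(.513,.1547,.1226,177.5)"
```

```text
t 42.7 pos [0.512  0.1529 0.1254] rot [-180.    -0.   177.5] | dp [-0.006  0.012  0.019] n=1 yaw -0.00 F [ 0.8  0.2 -1.8] g 0.0475
```

Request:
jog_arm(dp=[[-0.006,0.012,0],[0,0,0.01],[0,0,0.01],[0,0,0],[0,0,0]], yaw=[0,0,0,0,0], fingers=[1,1,1,1,1])

```text
time: 43.13
position: [0.5134, 0.155, 0.1227]
eef_rot: [180.0, 0.0, 177.5]
ft_force: [0.0, -0.2, -0.5]
grip_width: 0.0478
grasp_force: 15.0
```

Request:
jog_arm(dp=[[0,0,0.005],[0,0,0],[0,0,0]], yaw=[0,0,0], fingers=[1,1,1])

```text
time: 43.38
position: [0.5141, 0.155, 0.1226]
eef_rot: [180.0, 0.1, 177.5]
ft_force: [0.6, -0.0, 5.5]
grip_width: 0.0476
grasp_force: 15.0
```

Request:
jog_arm(dp=[[0,0,0],[0,0,0],[0,0,0],[0,0,-0.08],[0,0,-0.2]], yaw=[0,0,0,0,0], fingers=[0.4,0.2,0,0,0])

```text
time: 43.8
position: [0.5097, 0.1536, 0.1608]
eef_rot: [-179.9, -0.5, 177.5]
ft_force: [-0.9, 0.6, 0.1]
grip_width: 0.0761
grasp_force: 0.0
```

Request:
jog_arm(dp=[[0,0,-0.25],[0,0,-0.25],[0,0.1,-0.05],[0,0.25,0],[0,0.25,0]], yaw=[0,0,0,0,0], fingers=[0,0,0,0,0])

```text
time: 44.22
position: [0.5185, 0.2439, 0.2488]
eef_rot: [180.0, 0.2, 177.2]
ft_force: [0.2, 0.5, 0.0]
grip_width: 0.0918
grasp_force: 0.0
```

Request:
jog_arm(dp=[[0.05,0.25,0],[0.1,0.25,0],[0.1,0.25,0],[0.05,0.2,0],[0,0,0]], yaw=[0,0,0,0,0], fingers=[0,0,0,0,0])

```text
time: 44.63
position: [0.4732, 0.3977, 0.2472]
eef_rot: [179.7, -0.1, 178.1]
ft_force: [-0.3, 1.0, 0.6]
grip_width: 0.0919
grasp_force: 0.0
```

```bash
python3 - <<'E'
from h import *
t=shot('top');s=shot('side')
old=cv2.imread('pics/top0.png')[...,::-1]
def caps(px):
    im=cv2.cvtColor(np.ascontiguousarray(px),cv2.COLOR_RGB2HSV); r=[]
    for x0,y0,x1,y1 in((296,258,326,290),(240,260,258,278),(276,210,298,236)):
        g=((im[y0:y1,x0:x1,2]>170)&(im[y0:y1,x0:x1,1]<70)); v,u=np.nonzero(g); r.append((round(u.mean()+x0,1),round(v.mean()+y0,1),len(u)))
    return r
print(caps(old),caps(t['pixels']))
c=np.zeros((560,760,3),np.uint8); c[:280,:380]=cv2.resize(old[85:295,170:455],(380,280)); c[:280,380:]=cv2.resize(t['pixels'][85:295,170:455],(380,280))
c[280:,:373]=cv2.resize(s['pixels'],(373,280))
cv2.imwrite('pics/c12.png',c[...,::-1])
E
```

```text
[(np.float64(309.6), np.float64(273.5), 155), (np.float64(248.6), np.float64(268.5), 31), (np.float64(285.7), np.float64(219.8), 172)] [(np.float64(309.6), np.float64(273.6), 111), (np.float64(249.0), np.float64(268.0), 21), (np.float64(284.7), np.float64(222.5), 95)]
```

View pics/c12.png

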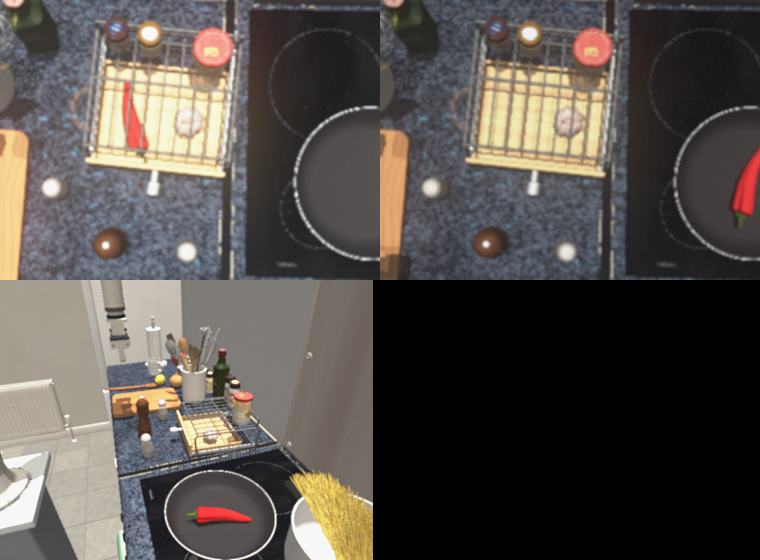

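Before and after match: mill (109,243) against (490-380,242), shaker (187,251) against (567-380,252). The pepper is in the pan and the garlic is in the tray. I'll confirm numerically that the tray is home, then hand in.

```bash
python3 - <<'E'
from h import *
a=cv2.imread('pics/top0.png',0).astype(np.float32);b=cv2.cvtColor(load('top')['pixels'],cv2.COLOR_RGB2GRAY).astype(np.float32)
for y0,y1,x0,x1 in((202,236,232,340),(165,192,296,326),(250,290,235,325)):
    print(cv2.phaseCorrelate(a[y0:y1,x0:x1],b[y0:y1,x0:x1],cv2.createHanningWindow((x1-x0,y1-y0),cv2.CV_32F)))
E
```

```text
((0.10113539185918086, 0.03952309189827119), 0.9013200174143285)
((0.19046987610327903, 0.3948679782502076), 0.9685601599422502)
((-0.004143367104624929, -0.14893086023463553), 0.836887018945482)
```

Everything is within about 1 mm, and the tray is home.

```bash
python3 -c "
from h import *
print(env.sign_off())"
```

```text
the job is handed in; nothing more can be done
None
```

The job is done and handed in after about 45 s of robot time: the pepper lies in the middle of the pan, the garlic is still in the tray, the tray is pushed home, and the mill and shaker stand back on their starting spots to about 1 mm with nothing knocked over; the hand-in returned no verdict.

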